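# Fetch the film carton from behind the drip cups

## Robot

A 6-joint arm with a two-finger parallel gripper is mounted at the origin on the work surface. World frame = base frame: x ahead of the robot, y to its left, z up, the work surface at z = 0. Lengths are in mm, angles in rad, forces in N, time in s.
With the tool pointing down it reaches from about 275 to 1000 mm from the base axis. Payload 8.4 kg.
Tool frame: the origin (TCP) lies at the very end of the fingers, on their centre line; the grasp point (between the pads) lies 19 mm behind it; x points along the fingers, z is the direction in which the jaws open and shut, and the axes are right-handed (so a half turn about x gives the same grasp; the last joint's range is limited). The gripper opens to 85 mm and grips with 20 to 120 N. Pads are 22 mm wide; open, the fingers measure 114 mm over their backs; the gripper's body (76 mm by 85 mm) begins 54 mm behind the grasp point. The pads swing forward as they close: fully open they stand 13 mm farther back than shut.
Start: joints at [-1.344, 0.353, 1.633, -0, 1.155, -0.002], TCP at [141.754, -608.715, 231.281] pointing down, gripper open.
Joint ranges: [-2.63, 2.63], [-0.92, 2.1], [0.06, 2.66], [-1.3, 4.44], [0, 2.69], [-3.02, 3.02]. Speed limits (rad/s): [2.22, 2.22, 2.79, 3.14, 3.14, 3.14].

## Interface

Orientations are given as a 3x3 rotation matrix whose columns are the frame's x, y, z axes.
In Python, from station import manip gives the robot as it stands. The module is installed in compiled form; this text tells all that it offers.
- The arm moves only by the tool play_rows, never from a script. Its argument "steps" is a list of rows, each a list of 5 numbers: the shift along the tool's x, y, z in mm, then the turn about the tool's x in degrees, then the finger opening in mm, from 0 to 85.4. In form: [[dx, dy, dz, twist, hand], ...]. A call has 1 to 20 rows; each row shifts and turns the commanded pose from where the row before left it, along the tool's axes as they then stand; what a row does not reach is not made up. A row lasts 1/8 s, in which the tool goes at most 62.5 mm and 10.7 degrees, less where a joint would pass 70% of its speed; a pose out of reach is approached as far as the arm can. A call is refused whole if a number of a shift passes 62.5 or a number of a turn 10.7, either way. A call with a gripper value outside its range is refused whole. The fingers move at their own pace and stop on an object; "newtons" is the grip in N (left out, the last holds). Time passes only in rows, so rows that do not move let the fingers close. It gives the time, the measured TCP pose, the force and the opening at its end, in the units of the state.
- manip.get_state(): the state, without advancing time (a new reading comes with each control period).
- manip.capture(name): name is "scene" or "top"; returns (picture, depth): 384x512x3 uint8, blue, green, red; 384x512 float32, mm along the optical axis (not along the pixel's ray), 0 where there is no reading.
- manip.get_calibration(name): a dict with "fx", "fy", "cx", "cy" (pixels), "k1" (the pictures are not rectified: a ray, as slopes to the right and down, at radius r is drawn at 1 + k1 r^2 times it, then the intrinsics apply), "view" (4x4, takes a point from world to camera coordinates). Camera axes: x right, y up, looking along -z (the intrinsics and any distortion apply to the point x, -y, -z); pixel columns grow to the right and rows downward; lengths in mm; the calibration is good to about 2 mm. A picture is of the moment at which its call begins. get_calibration takes no time and is no camera call.
- manip.finish_job(): hands the job in, once; it reports no verdict.
Trained networks look in the newest picture that a camera, given by its name, has taken for a name from the list of things; names that differ only in an ending like _2 or _b are one class to them, and where a whole thing is asked for, a point or a joint stands for the part that bears it (a point fixed in the world has none). Each returns a list of dicts, best first, with "conf" (0 to 1); they miss things now and then, are a little off and sometimes report something else, mostly with a low value. They report only what shows in the picture. A call takes as long as a camera call. They do not tell look-alikes from the thing itself.
- manip.find_in(label, camera): "extent" ([centre column, centre row, width, height] in pixels, round what is visible of it).
- manip.regions_of(label, camera): "pixels" (384x512 bool, what is visible of it) and "extent" ([centre column, centre row, width, height] in pixels, round what is visible of it).
- manip.mark_of(label, camera): "point" ([row, column] in pixels: a listed point, or the origin of a listed thing).
The state is a dict: "t": time; "q": joint angles; "qd": joint speeds; "effort": joint torques, N m; "tool_pos": TCP position; "tool_rot": TCP orientation; "contact_force": force on the tool from outside, world axes, zero at the start; "wrist_torque": the same for the moment, N m; "finger_gap": finger opening in mm.
Only numpy, scipy, OpenCV 4.12 (cv2) and the standard library are available. Lean on these libraries where they do the work, as an engineer would, in place of code of your own. Each camera call takes 0.05 s, during which the arm holds its last target. There are 200 camera calls.

## Task

The three drip cups under the leaking ceiling stand in front of the film carton: clear them first, nesting them on the round black side mat, blue outermost, teal inside it and white innermost, with their handles fanned about 60 degrees apart so that each handle clears the ones below. Then, with the nest standing there, fetch the yellow film carton and set it flat in the middle of the green tray, lengthways along it, and after that put every cup back upright on the middle of the mat of its own colour. Keep the cups upright throughout, and do not disturb the grey logger that stands next to the carton.

Things in the scene. Friction and masses are not known exactly. Their poses are not given: they have to be found in the camera images.
- cup_blue: Blue drip cup, largest, round and open: diameter 96 mm at rim, 88 at foot, height 44, wall 3, floor 4, about 90 g. Level handle 16 wide, 9 thick, top flush with the rim, along body -x, ending 114 from the axis; pinch it 84 from the axis, 39.5 above the foot. Origin: foot centre, z up. Starts on its mat, handle towards the robot. Nested, the teal foot is 4 above this foot; 6 play around.
- cup_teal: Teal drip cup, middle, round and open: diameter 78 mm at rim, 70 at foot, height 54, wall 3, floor 4, about 75 g. Level handle 16 wide, 9 thick, top flush with the rim, along body -x, ending 105 from the axis; pinch it 75 from the axis, 49.5 above the foot. Origin: foot centre, z up. Starts on its mat, handle towards the robot. Nested, the white foot is 4 above this foot; 6 play around.
- cup_white: White drip cup, smallest but tallest, round and open: diameter 60 mm at rim, 52 at foot, height 64, wall 3, floor 4, about 60 g. Level handle 16 wide, 9 thick, top flush with the rim, along body -x, ending 96 from the axis; pinch it 66 from the axis, 59.5 above the foot. Origin: foot centre, z up. Starts on its mat, handle towards the robot.
- carton: Loose yellow microfilm carton with a red band round its upper part, a closed rigid box 100 long (its x), 44 wide (its y), 50 high, mass about 160 g (varies). Origin: centre of its underside, z up. It stands flat on the shelf board, behind the row of cups as seen from the robot, its length roughly across the robot's view; pinch it across its 44 mm width.
- mat_blue: Fixed thin square mat, blue, 106 x 106 x 2 thick, on a beige steel shelf board 18 mm thick: the place of the blue cup. Origin: centre of its underside (2 below its top). The three mats lie side by side in a row, in any order.
- mat_teal: Fixed thin square mat, teal, 106 x 106 x 2 thick, on a beige steel shelf board 18 mm thick: the place of the teal cup. Origin: centre of its underside (2 below its top). The three mats lie side by side in a row, in any order.
- mat_white: Fixed thin square mat, white, 106 x 106 x 2 thick, on a beige steel shelf board 18 mm thick: the place of the white cup. Origin: centre of its underside (2 below its top). The three mats lie side by side in a row, in any order.
- side_mat: Fixed round black rubber mat, diameter 132, 3.6 thick to the eye (cups rest 3 above its origin), on the table to one side of the shelf board (left or right). Origin: centre of its underside.
- tray: Fixed open dark green tray, 160 (its x) by 114 (its y) outside, 25 high, walls and floor 5 thick, so 150 x 104 inside, on the table on the other side of the shelf board. Origin: centre of its underside, z up; the carton rests 5 above it.
- logger: Loose grey humidity logger with a small display, a box 30 (its x) x 55 (its y) x 62 high, standing on the shelf board at its far right corner as seen from the robot, right of the carton. Origin: centre of its underside. Not to be disturbed.
Not all that is in view belongs to the job. There is more than one size of the carton; the one meant has the size given above. Leave any pink look-alike of the cup_white alone.

How it is judged (in metres and radians):
On the way, in this order (a step that is already met when the one before it is completed fails the run):
1. the three cups stand nested on the round side mat, blue outermost, white innermost, handles fanned, released (horizontal distance between cup_blue and side_mat below 0.015 m and z of cup_blue in the frame of side_mat below 0.008 m and horizontal distance between cup_teal and cup_blue below 0.012 m and z of cup_teal in the frame of cup_blue between 0 and 0.009 m and horizontal distance between cup_white and cup_teal below 0.012 m and z of cup_white in the frame of cup_teal between 0 and 0.009 m and angle between the x axis of each of cup_teal, cup_white and the x axis of cup_blue, either way round above 0.45 rad and angle between the x axis of cup_white and the x axis of cup_teal, either way round above 0.45 rad and linear speed of each of cup_blue, cup_teal, cup_white below 0.03 m/s and angle between each of cup_blue, cup_teal, cup_white's own z axis and vertical below 0.12 rad and contact force between the fingers and cup_blue below 0.2 N and contact force between the fingers and cup_teal below 0.2 N and contact force between the fingers and cup_white below 0.2 N), for 0.2 s.
2. the carton lies released in the tray while the nested cups still stand on the side mat (horizontal distance between carton and tray below 0.02 m and z of carton in the frame of tray below 0.009 m and angle between the x axis of carton and the x axis of tray, either way round below 0.2 rad and angle between carton's own z axis and vertical below 0.1 rad and linear speed of carton below 0.03 m/s and contact force between the fingers and carton below 0.2 N and horizontal distance between cup_blue and side_mat below 0.015 m and z of cup_blue in the frame of side_mat below 0.008 m and horizontal distance between cup_teal and cup_blue below 0.012 m and horizontal distance between cup_white and cup_teal below 0.012 m), for 0.2 s.
At the end, for the whole second after the job is handed in: Each cup stands upright (within 7 degrees) and released on the mat of its own colour, its axis within 15 mm of the mat's centre; the carton stands flat and released on the tray's floor, within 20 mm of its centre and its length within 11 degrees of the tray's length; all at rest (horizontal distance between cup_blue and mat_blue below 0.015 m and z of cup_blue in the frame of mat_blue below 0.006 m and horizontal distance between cup_teal and mat_teal below 0.015 m and z of cup_teal in the frame of mat_teal below 0.006 m and horizontal distance between cup_white and mat_white below 0.015 m and z of cup_white in the frame of mat_white below 0.006 m and linear speed of each of cup_blue, cup_teal, cup_white, carton below 0.03 m/s and angle between each of cup_blue, cup_teal, cup_white's own z axis and vertical below 0.12 rad and contact force between the fingers and cup_blue below 0.2 N and contact force between the fingers and cup_teal below 0.2 N and contact force between the fingers and cup_white below 0.2 N and horizontal distance between carton and tray below 0.02 m and z of carton in the frame of tray below 0.009 m and angle between the x axis of carton and the x axis of tray, either way round below 0.2 rad and angle between carton's own z axis and vertical below 0.1 rad and contact force between the fingers and carton below 0.2 N); the robot touches nothing.
It fails at once if a cup is tipped by more than 35 degrees (angle between any of cup_blue, cup_teal, cup_white's own z axis and vertical above 0.61 rad).
It fails at once if the grey logger is moved by more than 20 mm or knocked over (distance of logger from where it was at the start of the episode above 0.02 m or angle between logger's own z axis and vertical above 0.3 rad).
It also fails if it takes over 150 s, if anything falls off the work surface, if the arm or the gripper's body presses on something with over 40 N, if the wrist force passes 120 N, or if a joint passes its speed limit or range.

## Working session

There is one attempt and no reset: what is moved stays moved. The work goes in short steps, Python scripts to look and compute and a tool call to move; the robot and the scene stay as the last step left them, time stands still between calls to the robot, and variables do not carry over. Pictures are saved under pics/ and viewed, on a budget of 14 in all, crops included, one or two more only if the job needs it, and the job is handed in when it is done.

Besides the shell and the picture viewer there is one more tool, called after "Call:" as name([rows], argument=value, ...), one row to a line, values as JSON. play_rows: Moves the arm, as the interface text tells. Its arguments: {"type":"object","properties":{"steps":{"type":"array","items":{"type":"array","items":{"type":"number"}}},"newtons":{"type":"number"}},"required":["steps"]}

```bash
mkdir -p pics; cat > h.py <<'E'
import numpy as np, cv2
from station import manip
def cloud(name, depth):
    c=manip.get_calibration(name); h,w=depth.shape
    u,v=np.meshgrid(np.arange(w),np.arange(h))
    K=np.array([[c['fx'],0,c['cx']],[0,c['fy'],c['cy']],[0,0,1]],float)
    p=np.stack([u,v],-1).reshape(-1,1,2).astype(np.float64)
    s=cv2.undistortPointsIter(p,K,np.array([c['k1'],0,0,0,0.]),None,None,(3,50,1e-9)).reshape(h,w,2) if hasattr(cv2,'undistortPointsIter') else cv2.undistortPoints(p,K,np.array([c['k1'],0,0,0,0.])).reshape(h,w,2)
    P=np.stack([s[...,0]*depth,-s[...,1]*depth,-depth,np.ones_like(depth)],-1)
    return (P@np.linalg.inv(np.array(c['view'])).T)[...,:3]
def shot(name,fn=None):
    im,d=manip.capture(name); im=np.array(im)
    if fn: cv2.imwrite('pics/'+fn,im)
    return im,np.array(d),cloud(name,np.array(d,float))
E
python3 - <<'E'
from h import *
s=manip.get_state(); print(s['t'],s['tool_pos'],s['tool_rot'],s['finger_gap'],s['contact_force'])
ims=[]
for n in('top','scene'):
    im,d,W=shot(n,n+'0.png'); ims.append(im); np.savez(n+'0.npz',im=im,W=W,d=d)
    print(n,manip.get_calibration(n))
    for l in 'cup_blue cup_teal cup_white carton mat_blue mat_teal mat_white side_mat tray logger'.split():
        for r in manip.find_in(l,n)[:3]:
            e=r['extent']; c,rw=int(e[0]),int(e[1]); print(l,round(r['conf'],2),np.round(e),np.round(W[min(rw,383),min(c,511)]))
cv2.imwrite('pics/a.png',cv2.resize(np.vstack(ims),(800,1200))[:600]); cv2.imwrite('pics/b.png',cv2.resize(ims[1],(800,600)))
E
```

```text
0.0 [ 141.65648861 -608.22413492  230.55416151] [[-2.82684502e-04  9.73940944e-01  2.26801581e-01]
 [ 1.39943477e-03  2.26801753e-01 -9.73939940e-01]
 [-9.99998981e-01  4.20762921e-05 -1.42708016e-03]] 85.56484783334953 [ 0.0914086  -0.01382313 -0.36161101]
top {'fx': 381.38837945698043, 'fy': 381.38837945698043, 'cx': 251.766390730136, 'cy': 183.37917915269009, 'k1': -0.003487369004247019, 'view': array([[-1.30142578e-02, -9.99833640e-01,  1.27796962e-02,
        -1.06165184e+01],
       [ 9.98176153e-01, -1.22370816e-02,  5.91153278e-02,
        -4.80533386e+02],
       [-5.89491072e-02,  1.35257301e-02,  9.98169353e-01,
        -1.02686170e+03],
       [ 0.00000000e+00,  0.00000000e+00,  0.00000000e+00,
         1.00000000e+00]])}
cup_blue 0.96 [285. 165.  38.  58.] [ 532. -105.   23.]
cup_teal 0.71 [287. 165.  34.  64.] [ 528. -113.   27.]
cup_teal 0.6 [244. 168.  34.  57.] [525.   7.  21.]
cup_white 0.8 [214. 234.  27.  45.] [348.  86.  63.]
cup_white 0.79 [343. 268.  50.  31.] [ 256. -248.   63.]
carton 0.9 [234. 122.  42.  19.] [639.  31.  68.]
carton 0.83 [344. 121.  22.  25.
[... 892 characters left out ...]
cup_teal 0.88 [281. 190.  28.  42.] [524.  19.  48.]
cup_white 0.87 [321. 180.  28.  43.] [526. 140.  59.]
cup_white 0.75 [287. 154.  22.  38.] [356.  85.  45.]
cup_white 0.66 [178. 154.  39.  25.] [ 271. -255.   40.]
carton 0.93 [179. 244.  20.  28.] [ 654. -273.   34.]
carton 0.74 [322. 199.  44.  29.] [580. 126.  36.]
carton 0.66 [245. 171.  22.  17.] [398. -59.  35.]
mat_blue 0.86 [238. 217.  42.  27.] [ 605. -115.   46.]
mat_teal 0.81 [275. 210.  43.  26.] [587. -10.  30.]
mat_white 0.79 [322. 199.  44.  24.] [580. 126.  36.]
mat_white 0.58 [295. 220.  42.  39.] [670.  19.  70.]
side_mat 0.75 [152. 211.  50.  30.] [ 478. -345.    3.]
logger 0.56 [233. 245.  24.  27.] [ 713. -144.   66.]
```

View pics/a.png

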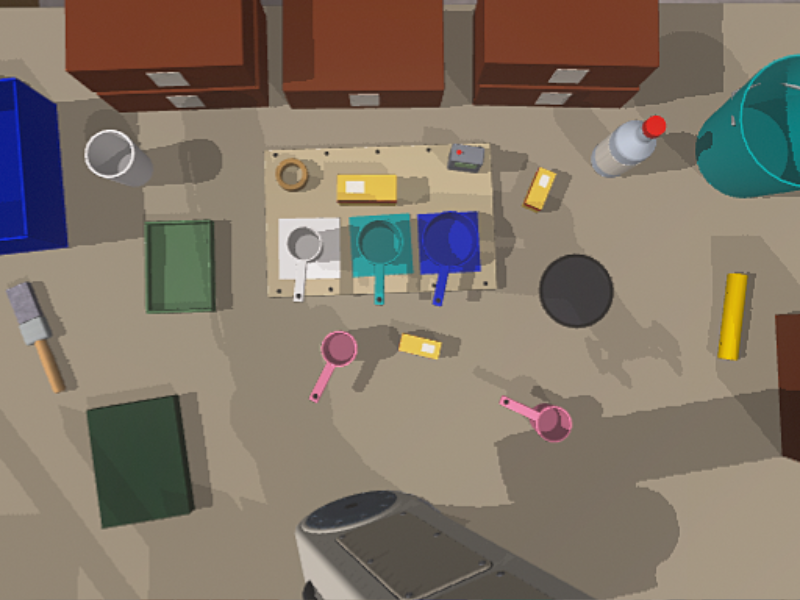

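View pics/b.png

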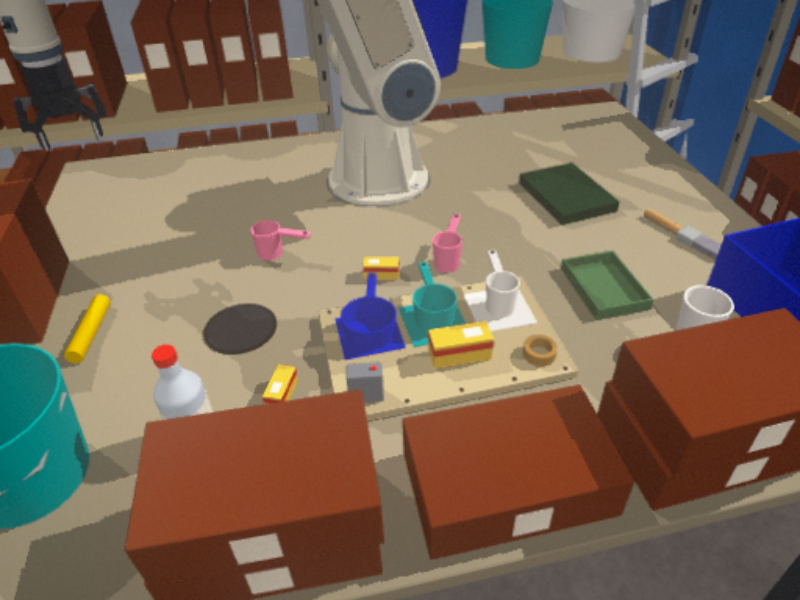

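The scene picture and the top picture agree. In the top picture (800-wide), the cups are white (304,243), teal (380,242) and blue (448,238). The side mat is at (576,290) and the open tray at (180,266); the slab at (140,460) has no rim.

Carton candidates are (367,188) on the shelf, (540,188) and (420,347). Only the one on the shelf looks long enough, so I'll measure it.

```bash
cat >> h.py <<'E'
from scipy.optimize import least_squares
HUE={'blue':lambda h,s,v:(h>112)&(h<130)&(s>150),'teal':lambda h,s,v:(h>80)&(h<98)&(s>120),'white':lambda h,s,v:(s<40)&(v>90),'black':lambda h,s,v:(v<75)}
def circ(P,r):
    f=lambda c:np.hypot(P[:,0]-c[0],P[:,1]-c[1])-r
    return least_squares(f,P.mean(0)[:2],loss='soft_l1',f_scale=2).x
DIM={'blue':(48,44,114),'teal':(39,54,105),'white':(30,64,96)}
def cup(im,W,col,foot,near,rad=150):
    hsv=cv2.cvtColor(im,cv2.COLOR_BGR2HSV); m=HUE[col](*cv2.split(hsv))
    R,H,L=DIM[col]; z=W[...,2]-foot-H
    m=m&(abs(z)<7)&(np.hypot(W[...,0]-near[0],W[...,1]-near[1])<rad)
    P=W[m]; c=np.array(near,float)
    for _ in range(8):
        d=np.hypot(P[:,0]-c[0],P[:,1]-c[1]); Q=P[(d<R+14)&(d>R-14)] if _ else P[d<R+40]
        c=circ(Q,R-1.5)
    d=np.hypot(P[:,0]-c[0],P[:,1]-c[1]); Hd=P[(d>R+8)&(d<L+8)]
    a=np.arctan2(*(Hd.mean(0)[:2]-c)[::-1]) if len(Hd) else np.nan
    return c,a,d.max(),len(Q),len(Hd),Q[:,2].mean()
def box(W,m):
    P=W[m]; r=cv2.minAreaRect(P[:,:2].astype(np.float32)); return r,len(P)
E
python3 - <<'E'
from h import *
for n in('top','scene'):
    f=np.load(n+'0.npz'); im,W=f['im'],f['W']; print(n)
    for c,p in(('blue',(555,-113)),('teal',(552,4)),('white',(550,131))):
        r=cup(im,W,c,20,p); print(c,np.round(r[0],1),round(np.degrees(r[1]),1),np.round(r[2:],1))
    hsv=cv2.cvtColor(im,cv2.COLOR_BGR2HSV); h,s,v=cv2.split(hsv); X,Y,Z=W[...,0],W[...,1],W[...,2]
    def reg(x,y,rx,ry): return (abs(X-x)<rx)&(abs(Y-y)<ry)
    for nm,m in(('carton',reg(639,31,60,80)&(Z>60)),('c2',reg(646,-266,60,60)&(Z>27)&(h>15)&(h<35)&(s>130)),('c3',reg(385,-58,50,50)&(Z>27)&(h>15)&(h<35)&(s>130)),
      ('tray',reg(510,320,130,110)&(Z>20)&(Z<35)),('trayfloor',reg(510,320,130,110)&(Z<20)&(h>40)&(h<80)&(s>60)),('logger',reg(700,-136,50,50)&(Z>72)),
      ('mb',reg(555,-113,80,75)&(Z<30)&(Z>14)&HUE['blue'](h,s,v)),('mt',reg(555,4,80,75)&(Z<30)&(Z>14)&HUE['teal'](h,s,v)),('mw',reg(550,131,80,75)&(Z<30)&(Z>14)&(s<35)&(v>150)),
      ('side',reg(475,-345,90,90)&(Z<10)&(v<75))):
        r,k=box(W,m); P=W[m]; print(nm,np.round(r[0],1),np.round(r[1],1),round(r[2],1),k,'z',np.round(np.percentile(P[:,2],[5,50,95]),1), 'pct',np.round(np.percentile(P[:,0],[.5,99.5]),1),np.round(np.percentile(P[:,1],[.5,99.5]),1))
    m=(X>700)&(Z>60); print('back boxes minx',np.percentile(X[m&(abs(Y)<350)&(X>740)],1))
    if n=='top': cv2.imwrite('pics/c.png',cv2.resize(im[85:245,150:380],(800,556),interpolation=cv2.INTER_CUBIC))
E
```

```text
top
blue [ 555.5 -110.6] 167.9 [111.1 188.  109.   63. ]
teal [550.8   6.8] 179.3 [101.2 158.  119.   73.5]
white [547.5 131.5] 174.4 [ 92.4 137.  133.   82.9]
carton [622.3  28.6] [99.7 86.6] 89.4 699 z [63.8 67.7 71.4] pct [581.2 665.6] [-21.5  78.1]
c2 [ 648.3 -273.2] [30.8 68.7] 65.9 237 z [30.6 33.8 36.5] pct [613.  683.3] [-298.1 -249.2]
c3 [377.8 -59.1] [68.9 30. ] 76.2 241 z [30.5 33.7 36.6] pct [356.7 397.2] [-93.2 -24.3]
tray [520.6 356.7] [160.3 115.8] 1.1 402 z [21.1 24.  27.3] pct [440.  599.9] [298.3 414.8]
trayfloor [523.8 355.3] [152.5 111.6] 1.9 1780 z [1.6 4.7 8.1] pct [448.3 595.1] [311.2 409.9]
logger [ 696.5 -140.6] [54.8 31.7] 82.2 250 z [75.4 79.3 82.7] pct [679.2 713.5] [-167.7 -112.9]
mb [ 556.7 -114. ] [103.  103.2] 1.6 1084 z [17.6 22.4 26.4] pct [504.8 608.3] [-165.5  -62.4]
mt [554.1   4.7] [105.2 103. ] 3.2 1119 z [16.9 20.8 25.4] pct [500.9 606.9] [-47.7  57.7]
mw [550.1 122.4] [123.  107.5] 89.6 1172 z [16.6 20.  24.8] pct [496.7 602.9] [ 77.2 183.2]
side [ 470.7 -339.3] [129.6 129.3] 84.4 1733 z [-0.2  3.   6.1] pct [408.8 533.7] [-402.4 -277.4]
back 
[... 454 characters left out ...]
-94.4 -27. ]
tray [522.9 354.5] [164.3 117.5] 1.1 316 z [20.5 24.  27.1] pct [441.6 605.2] [296.  412.4]
trayfloor [523.3 352.2] [164.4 116.5] 1.7 1269 z [ 3.   6.1 17.7] pct [443.2 605.3] [296.5 410.5]
logger [ 701.1 -141.2] [52.8 32.1] 81.1 249 z [74.2 79.7 82.5] pct [684.5 719.1] [-169.  -114.3]
mb [ 562.1 -115.4] [103.8 101.9] 2.8 570 z [18.7 22.7 27.8] pct [514.9 613.6] [-166.2  -64.8]
mt [559.6   3.2] [104.8 103.5] 1.5 343 z [17.9 20.6 28.7] pct [508.2 612. ] [-49.   54.2]
mw [553.6 129.5] [108.8 107. ] 1.2 573 z [17.9 20.4 24.7] pct [501.4 606. ] [ 76.4 182.2]
side [ 478.5 -340.8] [124.2 124.9] 9.2 315 z [0.6 3.3 5.8] pct [417.7 539.5] [-403.6 -279.7]
back boxes minx 813.6225953062426
```

View pics/c.png

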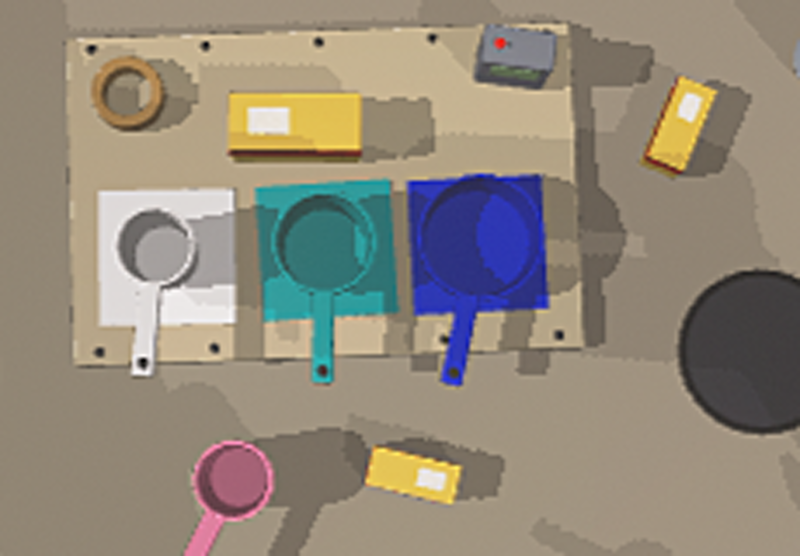

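The shelf carton at (295,125) in the crop is 100 mm long; the other two measure about 69 x 30, so the shelf carton is the right one. The two cameras differ by about 5 mm in x, so I use their mean. Blue goes first.

```bash
cat > p.py <<'E'
import sys; from h import *
# python3 p.py x y z phi [x y z phi ...]: waypoints (TCP, jaw z-axis heading) -> tool-frame shifts with turn first / last
s=manip.get_state(); p=np.array(s['tool_pos']); R=np.array(s['tool_rot']); f=np.degrees(np.arctan2(R[1,2],R[0,2]))
print('t',round(s['t'],2),'now',np.round(p,1),'phi',round(f,1),'gap',round(s['finger_gap'],1),'q',np.round(s['q'],2),'tilt',np.round(R[:2,0],3))
def loc(d,f):
    a=np.radians(f); return np.round([-d[2],-d[0]*np.sin(a)+d[1]*np.cos(a),d[0]*np.cos(a)+d[1]*np.sin(a)],1)
v=list(map(float,sys.argv[1:]))
for i in range(0,len(v),4):
    t=np.array(v[i:i+3]); g=v[i+3]; tw=(f-g+180)%360-180
    print('->',t,g,'twist',round(tw,1),'shift(before twist)',loc(t-p,f),'shift(after twist)',loc(t-p,g)); p,f=t,g
E
python3 p.py 475.8 -93.8 200 -102  475.8 -93.8 40.5 -102  475.8 -93.8 200 -102 432.5 -267.3 200 -150 432.5 -267.3 23.5 -150
```

```text
t 1.1 now [ 141.8 -608.7  231.3] phi -76.9 gap 85.3 q [-1.34  0.35  1.63  0.    1.16 -0.  ] tilt [-0.  0.]
-> [475.8 -93.8 200. ] -102.0 twist 25.1 shift(before twist) [  31.3  442.1 -425.7] shift(after twist) [  31.3  219.7 -573.1]
-> [475.8 -93.8  40.5] -102.0 twist 0.0 shift(before twist) [159.5   0.   -0. ] shift(after twist) [159.5   0.   -0. ]
-> [475.8 -93.8 200. ] -102.0 twist 0.0 shift(before twist) [-159.5    0.    -0. ] shift(after twist) [-159.5    0.    -0. ]
-> [ 432.5 -267.3  200. ] -150.0 twist 48.0 shift(before twist) [ -0.   -6.3 178.7] shift(after twist) [ -0.  128.6 124.2]
-> [ 432.5 -267.3   23.5] -150.0 twist 0.0 shift(before twist) [176.5   0.   -0. ] shift(after twist) [176.5   0.   -0. ]
```

Call:
play_rows([
  [0,31.6,-30.4,0,60],
  [0,31.6,-30.4,0,60],
  [0,31.6,-30.4,0,60],
  [0,31.6,-30.4,0,60],
  [0,31.6,-30.4,0,60],
  [0,31.6,-30.4,0,60],
  [0,31.6,-30.4,0,60],
  [0,31.6,-30.4,0,60],
  [0,31.6,-30.4,0,60],
  [0,31.6,-30.4,0,60],
  [0,31.6,-30.4,0,60],
  [0,31.6,-30.4,0,60],
  [0,31.6,-30.4,0,60],
  [0,31.3,-30.5,0,60],
  [10,0,0,8.4,60],
  [10,0,0,8.4,60],
  [11.3,0,0,8.3,60],
  [0,0,0,0,60],
], newtons=50)

```text
t: 3.35
tool_pos: [475.3, -93.7, 199.4]
tool_rot: [[-0.001, 0.978, -0.207], [0.0, -0.207, -0.978], [-1.0, -0.001, -0.0]]
contact_force: [0.6, -0.4, 0.6]
finger_gap: 59.5
```

```bash
python3 p.py 475.8 -93.8 40.5 -102
```

```text
t 3.35 now [475.3 -93.7 199.4] phi -101.9 gap 59.5 q [-0.2   0.17  1.96  0.    1.01  1.58] tilt [-0.001  0.   ]
-> [475.8 -93.8  40.5] -102.0 twist 0.1 shift(before twist) [158.9   0.5  -0. ] shift(after twist) [158.9   0.5  -0. ]
```

Call:
play_rows([
  [30,0,0,0,60],
  [30,0,0,0,60],
  [30,0,0,0,50],
  [30,0,0,0,40],
  [20,0,0,0,40],
  [12,0,0,0,40],
  [7.5,0,0,0,40],
  [0,0,0,0,40],
  [0,0,0,0,0],
  [0,0,0,0,0],
  [0,0,0,0,0],
  [0,0,0,0,0],
  [0,0,0,0,0],
  [-5,0,0,0,0],
  [-10,0,0,0,0],
  [-20,0,0,0,0],
  [-20,0,0,0,0],
  [-30,0,0,0,0],
])

```text
t: 5.6
tool_pos: [475.1, -93.7, 126.1]
tool_rot: [[-0.001, 0.978, -0.208], [0.0, -0.208, -0.978], [-1.0, -0.001, 0.0]]
contact_force: [0.4, 0.6, -0.4]
finger_gap: 14.9
```

```bash
python3 - <<'E'
from h import *
s=manip.get_state(); print(s['tool_pos'],s['finger_gap'])
im,d,W=shot('scene'); cv2.imwrite('pics/d.png',cv2.resize(im[130:290,120:380],(800,492),interpolation=cv2.INTER_CUBIC))
for n in('scene','top'):
    im,d,W=shot(n)
    r=cup(im,W,'blue',105,(558,-111)); print(n,np.round(r[0],1),round(np.degrees(r[1]),1),np.round(r[2:],1))
E
```

```text
[475.08561488 -93.67199389 126.1427675 ] 14.924908522122289
scene [ 561.8 -111.8] 168.8 [104.4 271.   46.  148.4]
top [ 557.2 -110.4] nan [ 48.7  60.    0.  149.4]
```

View pics/d.png

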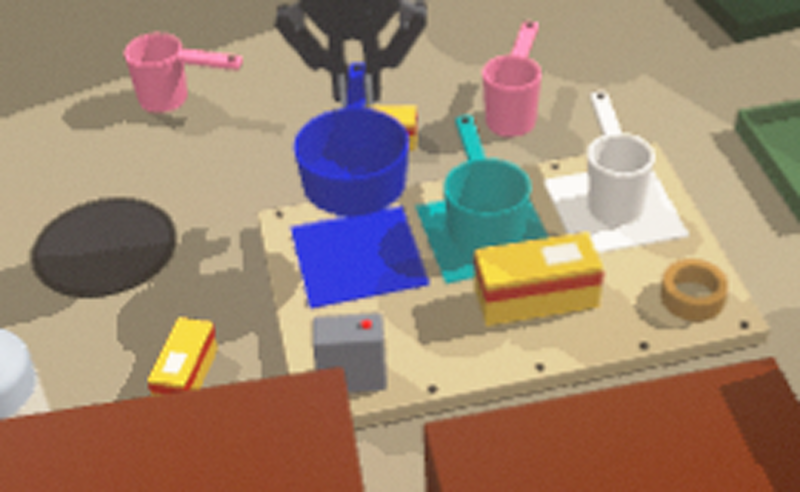

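Blue is held level. The gripper is at about (350,85) in the crop and the other cups stand undisturbed. Next I carry it over the side mat.

Call:
play_rows([
  [-5,0,10,0,0],
  [-5,0,20,0,0],
  [0,-1,25,0,0],
  [0,-1,25,0,0],
  [0,-1,25,0,0],
  [0,-1,25,0,0],
  [0,-1,25,0,0],
  [0,-0.6,23.7,0,0],
  [0,0,0,8,0],
  [0,0,0,8,0],
  [0,0,0,8,0],
  [0,0,0,8,0],
  [0,0,0,8,0],
  [0,0,0,8,0],
  [20,0,0,0,0],
  [30,0,0,0,0],
  [30,0,0,0,0],
  [16.5,0,0,0,0],
  [0,0,0,0,0],
])

```text
t: 8.12
tool_pos: [432.1, -267.1, 37.7]
tool_rot: [[-0.003, 0.5, -0.866], [0.002, -0.866, -0.5], [-1.0, -0.003, 0.001]]
contact_force: [-0.0, 0.1, -0.1]
finger_gap: 14.8
```

```bash
python3 p.py 432.5 -267.3 24 -150; python3 - <<'E'
from h import *
for n in('scene','top'):
    im,d,W=shot(n)
    r=cup(im,W,'blue',18,(474,-340)); print(n,np.round(r[0],1),round(np.degrees(r[1]),1),np.round(r[2:],1))
E
```

```text
t 8.12 now [ 432.1 -267.1   37.7] phi -150.0 gap 14.8 q [-0.56  0.45  2.02 -0.    0.67  2.06] tilt [-0.003  0.002]
-> [ 432.5 -267.3   24. ] -150.0 twist -0.0 shift(before twist) [13.7  0.4 -0.3] shift(after twist) [13.7  0.4 -0.3]
scene [ 476.3 -340. ] 118.3 [105.1 120.   22.   58.5]
top [ 472.2 -338.3] 118.9 [112.   19.   35.   59.8]
```

Call:
play_rows([
  [8,0,0,0,0],
  [5,0,0,0,0],
  [2,0,0,0,0],
  [0,0,0,0,0],
  [0,0,0,0,30],
  [0,0,0,0,35],
  [0,0,0,0,35],
  [-6,0,0,0,35],
  [-20,0,0,0,35],
  [-40,0,0,0,40],
  [-40,0,0,0,60],
  [-30,0,0,-10,60],
  [-30,0,0,-10,60],
  [-10,0,0,-10,60],
  [0,0,0,-10,60],
  [0,0,0,-10,60],
  [0,0,0,-9,60],
  [0,0,0,0,60],
])

```text
t: 10.48
tool_pos: [433.1, -267.4, 200.3]
tool_rot: [[0.0, 1.0, -0.018], [-0.0, -0.018, -1.0], [-1.0, 0.0, 0.0]]
contact_force: [-0.1, 0.7, -0.5]
finger_gap: 60.1
```

```bash
python3 p.py 478.5 7 200 -91 478.5 7 50.5 -91; python3 - <<'E'
from h import *
for n in('scene','top'):
    im,d,W=shot(n)
    r=cup(im,W,'blue',3,(474,-340)); print(n,np.round(r[0],1),round(np.degrees(r[1]),1),np.round(r[2:],1))
    r=cup(im,W,'teal',20,(552,6)); print(n,np.round(r[0],1),round(np.degrees(r[1]),1),np.round(r[2:],1))
E
```

```text
t 10.47 now [ 433.1 -267.4  200.3] phi -91.1 gap 60.1 q [-0.56  0.21  1.91 -0.    1.02  1.03] tilt [ 0. -0.]
-> [478.5   7.  200. ] -91.0 twist -0.1 shift(before twist) [   0.3   40.4 -275.2] shift(after twist) [   0.3   40.6 -275.2]
-> [478.5   7.   50.5] -91.0 twist 0.0 shift(before twist) [149.5   0.   -0. ] shift(after twist) [149.5   0.   -0. ]
scene [ 477.3 -339.6] 117.7 [109.7 173.   72.   44.6]
scene [556.2   5.3] 179.2 [101.9 147.   59.   71.9]
top [ 472.8 -338.8] 118.9 [112.5  81.   38.   45.6]
top [550.9   6.7] 179.2 [101.3 160.  122.   73.1]
```

Call:
play_rows([
  [0,5,-34.4,0,60],
  [0,5,-34.4,0,60],
  [0,5,-34.4,0,60],
  [0,5,-34.4,0,60],
  [0,5,-34.4,0,60],
  [0,5,-34.4,0,60],
  [0,5,-34.4,0,60],
  [0,5.4,-34.4,0,60],
  [40,0,0,0,60],
  [40,0,0,0,60],
  [30,0,0,0,50],
  [20,0,0,0,40],
  [12,0,0,0,40],
  [7.5,0,0,0,40],
  [0,0,0,0,40],
  [0,0,0,0,0],
  [0,0,0,0,0],
  [0,0,0,0,0],
  [0,0,0,0,0],
  [0,0,0,0,0],
])

```text
t: 13.08
tool_pos: [478.4, 7.0, 50.8]
tool_rot: [[0.0, 1.0, -0.017], [0.0, -0.017, -1.0], [-1.0, 0.0, -0.0]]
contact_force: [-2.6, 0.2, 6.9]
finger_gap: 14.8
```

Call:
play_rows([
  [-5,0,0,0,0],
  [-10,0,0,0,0],
  [-20,0,0,0,0],
  [-30,0,0,0,0],
  [-30,0,0,0,0],
  [-15,0,0,0,0],
  [0,0,0,0,0],
])

```text
t: 13.95
tool_pos: [478.9, 7.0, 161.4]
tool_rot: [[0.002, 1.0, -0.017], [0.0, -0.017, -1.0], [-1.0, 0.002, -0.0]]
contact_force: [-0.9, 0.6, -2.1]
finger_gap: 15.1
```

```bash
python3 p.py 400 -339 161 -90;  python3 - <<'E'
from h import *
for n in('scene','top'):
    im,d,W=shot(n)
    r=cup(im,W,'teal',130,(552,6)); print(n,np.round(r[0],1),round(np.degrees(r[1]),1),np.round(r[2:],1))
E
```

```text
t 13.95 now [478.9   7.  161.4] phi -91.0 gap 15.1 q [ 0.01  0.21  2.01 -0.    0.92  1.6 ] tilt [0.002 0.   ]
-> [ 400. -339.  161.] -90.0 twist -1.0 shift(before twist) [  0.4 -73.  347.3] shift(after twist) [  0.4 -78.9 346. ]
scene [556.2   5.1] 178.6 [ 92.7 167.   45.  181.5]
top [551.5   5.8] nan [ 39.1  30.    0.  182.1]
```

Call:
play_rows([
  [0,-3,16,0,0],
  [0,-6.8,31.5,0,0],
  [0,-6.8,31.5,0,0],
  [0,-6.8,31.5,0,0],
  [0,-6.8,31.5,0,0],
  [0,-6.8,31.5,0,0],
  [0,-6.8,31.5,0,0],
  [0,-6.8,31.5,0,0],
  [0,-6.8,31.5,0,0],
  [0,-6.8,31.5,0,0],
  [0,-6.8,31.5,0,0],
  [0,-1.9,15.2,0,0],
  [0,0,0,0,0],
  [30,0,0,0,0],
  [20,0,0,0,0],
  [0,0,0,0,0],
])

```text
t: 16.05
tool_pos: [398.5, -336.1, 109.1]
tool_rot: [[-0.003, 1.0, -0.017], [0.003, -0.017, -1.0], [-1.0, -0.003, -0.003]]
contact_force: [-1.2, 0.7, -0.3]
finger_gap: 15.3
```

```bash
python3 p.py 400 -337.9 38 -91;  python3 - <<'E'
from h import *
for n in('scene','top'):
    im,d,W=shot(n)
    r=cup(im,W,'teal',80,(475,-339)); print(n,np.round(r[0],1),round(np.degrees(r[1]),1),np.round(r[2:],1))
    r=cup(im,W,'blue',3,(475,-339)); print(n,np.round(r[0],1),round(np.degrees(r[1]),1),np.round(r[2:],1))
E
```

```text
t 16.05 now [ 398.5 -336.1  109.1] phi -90.9 gap 15.3 q [-0.7   0.35  1.96  0.    0.84  0.88] tilt [-0.003  0.003]
-> [ 400.  -337.9   38. ] -91.0 twist 0.1 shift(before twist) [71.1  1.5  1.8] shift(after twist) [71.1  1.5  1.8]
scene [ 475.8 -338. ] 179.4 [ 98.5 127.   47.  130.2]
scene [ 477.  -339.8] 117.3 [109.8 125.   71.   45.1]
top [ 471.3 -336.4] 178.2 [100.5 201.   47.  131.3]
top [ 472.5 -336.9] 119.6 [110.8 121.  112.   46.2]
```

Call:
play_rows([
  [20,1.3,1.8,0,0],
  [20,0,0,0,0],
  [15,0,0,0,0],
  [8,0,0,0,0],
  [5,0,0,0,0],
  [3,0,0,0,0],
  [0,0,0,0,0],
  [0,0,0,0,0],
])

```text
t: 17.15
tool_pos: [400.9, -339.9, 39.8]
tool_rot: [[0.0, 1.0, -0.017], [-0.0, -0.017, -1.0], [-1.0, 0.0, 0.0]]
contact_force: [0.4, 0.3, -0.1]
finger_gap: 15.1
```

```bash
python3 p.py 400 -337.9 38 -91
```

```text
t 17.15 now [ 400.9 -339.9   39.8] phi -91.0 gap 15.1 q [-0.71  0.47  1.98  0.    0.69  0.88] tilt [ 0. -0.]
-> [ 400.  -337.9   38. ] -91.0 twist 0.0 shift(before twist) [ 1.8 -0.9 -2. ] shift(after twist) [ 1.8 -0.9 -2. ]
```

Call:
play_rows([
  [1.8,-0.9,-2,0,0],
  [0,0,0,0,0],
  [0,0,0,0,0],
  [0,0,0,0,22],
  [0,0,0,0,30],
  [0,0,0,0,32],
  [0,0,0,0,32],
  [-6,0,0,0,32],
  [-20,0,0,0,32],
  [-40,0,0,0,40],
  [-40,0,0,0,60],
  [-30,0,0,0,60],
  [-20,0,0,0,60],
  [-6,0,0,4,60],
  [0,0,0,0,60],
  [0,0,0,0,60],
])

```text
t: 19.15
tool_pos: [399.6, -337.5, 199.4]
tool_rot: [[-0.0, 0.996, -0.086], [0.0, -0.086, -0.996], [-1.0, -0.0, -0.0]]
contact_force: [-0.4, 0.3, -0.9]
finger_gap: 60.2
```

```bash
python3 p.py 484.5 136.9 200 -95 484.5 136.9 60.5 -95;  python3 - <<'E'
from h import *
for n in('scene','top'):
    im,d,W=shot(n)
    if n=='scene': cv2.imwrite('pics/e.png',cv2.resize(im[130:270,60:260],(800,560),interpolation=cv2.INTER_CUBIC))
    for c,f,p in(('teal',7,(475,-339)),('blue',3,(475,-339)),('white',20,(549,130))):
        r=cup(im,W,c,f,p); print(n,c,np.round(r[0],1),round(np.degrees(r[1]),1),np.round(r[2:],1))
E
```

```text
t 19.15 now [ 399.6 -337.5  199.4] phi -94.9 gap 60.2 q [-0.7   0.23  1.88 -0.    1.03  0.95] tilt [-0.  0.]
-> [484.5 136.9 200. ] -95.0 twist 0.1 shift(before twist) [  -0.6   44.  -479.9] shift(after twist) [  -0.6   43.2 -480. ]
-> [484.5 136.9  60.5] -95.0 twist 0.0 shift(before twist) [139.5   0.   -0. ] shift(after twist) [139.5   0.   -0. ]
scene teal [ 477.7 -340.1] 178.0 [102.4 158.   65.   58.6]
scene blue [ 477.  -339.5] 117.6 [108.9 106.   74.   45. ]
scene white [552.8 130.2] 175.3 [ 92.8 140.   68.   82. ]
top teal [ 472.9 -337.9] 178.3 [102.9 173.  114.   59.5]
top blue [ 472.6 -337.8] 119.4 [112.3 164.  113.   46. ]
top white [547.4 131.4] 174.3 [ 92.3 137.  134.   83. ]
```

View pics/e.png

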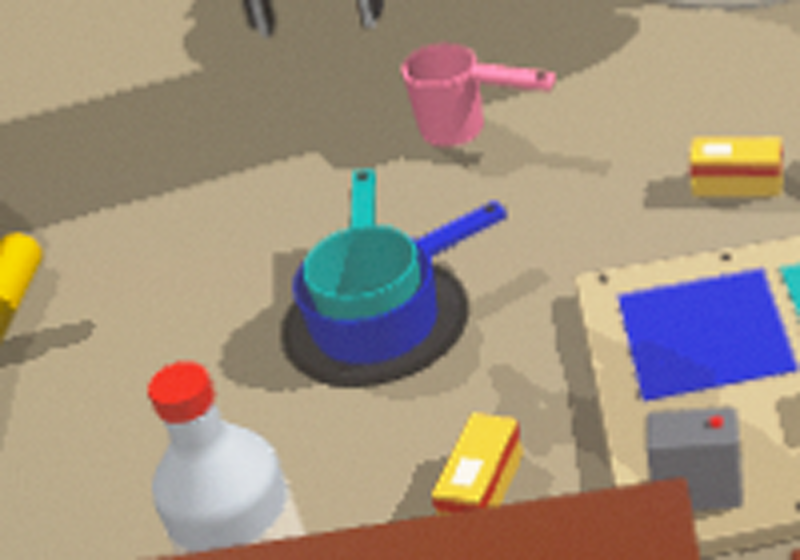

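Teal sits inside blue at (360,290) in the crop, with the handles about 60° apart. White is next.

Call:
play_rows([
  [0,2,-24,0,60],
  [0,4.2,-45.6,0,60],
  [0,4.2,-45.6,0,60],
  [0,4.2,-45.6,0,60],
  [0,4.2,-45.6,0,60],
  [0,4.2,-45.6,0,60],
  [0,4.2,-45.6,0,60],
  [0,4.2,-45.6,0,60],
  [0,4.2,-45.6,0,60],
  [0,4.2,-45.6,0,60],
  [0,4.2,-45.6,0,60],
  [0,0,0,0,60],
  [40,0,0,0,60],
  [40,0,0,0,50],
  [30,0,0,0,40],
  [18,0,0,0,40],
  [8,0,0,0,40],
  [3,0,0,0,40],
  [0,0,0,0,40],
  [0,0,0,0,40],
])

```text
t: 21.75
tool_pos: [485.9, 136.7, 61.4]
tool_rot: [[0.001, 0.996, -0.087], [0.0, -0.087, -0.996], [-1.0, 0.001, -0.0]]
contact_force: [0.3, -0.1, 0.1]
finger_gap: 40.1
```

Call:
play_rows([
  [0,0,0,0,0],
  [0,0,0,0,0],
  [0,0,0,0,0],
  [0,0,0,0,0],
  [0,0,0,0,0],
  [-5,0,0,0,0],
  [-10,0,0,0,0],
  [-20,0,0,0,0],
  [-30,0,0,0,0],
  [-30,0,0,0,0],
  [-15,0,0,0,0],
  [0,0,0,0,0],
  [0,0,0,0,0],
])

```text
t: 23.38
tool_pos: [484.8, 136.5, 169.8]
tool_rot: [[-0.001, 0.996, -0.087], [-0.0, -0.087, -0.996], [-1.0, -0.001, 0.0]]
contact_force: [-0.6, -0.3, 0.3]
finger_gap: 15.0
```

```bash
python3 - <<'E'
from h import *
for n in('scene','top'):
    im,d,W=shot(n)
    r=cup(im,W,'white',130,(550,131)); print(n,np.round(r[0],1),round(np.degrees(r[1]),1),np.round(r[2:],1))
E
python3 p.py 442.4 -396.3 170 -30.5
```

```text
scene [551.5 130.1] 175.3 [ 89.4 134.   73.  190.9]
top [548.6 131.7] nan [ 30.1  35.    0.  191.4]
t 23.48 now [484.7 136.4 169.5] phi -95.0 gap 14.7 q [0.27 0.24 1.95 0.   0.96 1.93] tilt [-0.002 -0.001]
-> [ 442.4 -396.3  170. ] -30.5 twist -64.5 shift(before twist) [-5.000e-01  4.200e+00  5.344e+02] shift(after twist) [  -0.5 -480.5  233.9]
```

Call:
play_rows([
  [0,0,15,0,0],
  [0,0,30,0,0],
  [0,0,41,0,0],
  [0,0,41,0,0],
  [0,0.5,41,0,0],
  [0,0.5,41,0,0],
  [0,0.5,41,0,0],
  [0,0.5,41,0,0],
  [0,0.5,41,0,0],
  [0,0.5,41,0,0],
  [0,0.2,41,0,0],
  [0,0,41,0,0],
  [0,0,41,0,0],
  [0,0,25,0,0],
  [0,0,12.5,0,0],
  [0,0,0,-8,0],
  [0,0,0,-8,0],
  [0,0,0,-8,0],
  [0,0,0,-8,0],
  [0,0,0,-8,0],
])

```text
t: 25.98
tool_pos: [442.2, -394.1, 170.5]
tool_rot: [[-0.0, 0.816, 0.578], [0.001, 0.578, -0.816], [-1.0, 0.0, -0.001]]
contact_force: [-0.8, -0.3, -0.5]
finger_gap: 14.8
```

Call:
play_rows([
  [0,0,0,-8,0],
  [0,0,0,-8,0],
  [0,0,0,-8,0],
  [20,0,0,0,0],
  [20,0,0,0,0],
  [0,0,0,0,0],
  [0,0,0,0,0],
  [0,0,0,0,0],
])

```text
t: 26.98
tool_pos: [442.7, -395.3, 131.6]
tool_rot: [[0.001, 0.515, 0.857], [-0.001, 0.857, -0.515], [-1.0, -0.0, 0.001]]
contact_force: [0.9, 0.3, -0.6]
finger_gap: 15.0
```

```bash
python3 - <<'E'
from h import *
for n in('scene','top'):
    im,d,W=shot(n)
    for c,f in(('white',88),('teal',7),('blue',3)):
        r=cup(im,W,c,f,(475,-339)); print(n,c,np.round(r[0],1),round(np.degrees(r[1]),1),np.round(r[2:],1))
E
python3 p.py 441.5 -395.2 52 -31
```

```text
scene white [ 479.4 -341. ] -119.4 [ 88.6 199.   65.  151.2]
scene teal [ 478.6 -340.1] nan [40.4 95.   0.  58.9]
scene blue [ 476.7 -339.6] 117.0 [110. 108.  70.  45.]
top white [ 474.3 -338.8] -119.9 [ 67.4 189.   82.  152.2]
top teal [ 472.2 -338.2] 178.3 [102.1 125.  118.   59.4]
top blue [ 472.1 -337. ] 119.3 [111.6 129.  111.   46.1]
t 27.07 now [ 442.5 -395.3  131.4] phi -31.0 gap 15.0 q [-0.73  0.42  1.79  0.    0.94 -0.19] tilt [ 0.001 -0.001]
-> [ 441.5 -395.2   52. ] -31.0 twist 0.0 shift(before twist) [79.4 -0.4 -1. ] shift(after twist) [79.4 -0.4 -1. ]
```

Call:
play_rows([
  [15,-0.6,-1,0,0],
  [25,0,0,0,0],
  [15,0,0,0,0],
  [10,0,0,0,0],
  [7,0,0,0,0],
  [4,0,0,0,0],
  [2.5,0,0,0,0],
  [0,0,0,0,0],
  [0,0,0,0,0],
  [0,0,0,0,22],
  [0,0,0,0,30],
  [0,0,0,0,32],
  [0,0,0,0,32],
  [-6,0,0,0,32],
  [-20,0,0,0,32],
  [-40,0,0,0,40],
  [-40,0,0,0,60],
  [-30,0,0,0,80],
  [0,0,0,0,80],
  [0,0,0,0,80],
])

```text
t: 29.58
tool_pos: [440.7, -394.8, 187.7]
tool_rot: [[-0.001, 0.515, 0.857], [0.0, 0.857, -0.515], [-1.0, 0.0, -0.001]]
contact_force: [0.2, -0.1, -1.1]
finger_gap: 79.9
```

```bash
python3 - <<'E'
from h import *
for n in('scene','top'):
    im,d,W=shot(n)
    if n=='scene': cv2.imwrite('pics/f.png',cv2.resize(im[120:300,60:380],(800,450),interpolation=cv2.INTER_CUBIC))
    for c,f in(('white',11),('teal',7),('blue',3)):
        r=cup(im,W,c,f,(475,-339)); print(n,c,np.round(r[0],1),round(np.degrees(r[1]),1),np.round(r[2:],1))
    X,Y,Z=W[...,0],W[...,1],W[...,2]; hsv=cv2.cvtColor(im,cv2.COLOR_BGR2HSV); h,s,v=cv2.split(hsv)
    m=(abs(X-645)<50)&(abs(Y-28)<70)&(Z>64)&(Z<73); m=cv2.morphologyEx(m.astype(np.uint8),cv2.MORPH_OPEN,np.ones((3,3)))>0
    r,k=box(W,m); print('carton',r,k,W[m].mean(0))
    m=(abs(X-700)<50)&(abs(Y+140)<50)&(Z>72); print('logger',W[m].mean(0))
E
python3 p.py
```

```text
scene white [ 477.7 -341. ] -119.7 [ 96.4 143.  102.   72.9]
scene teal [ 478.3 -340.3] 177.9 [101.1  79.   62.   58.6]
scene blue [ 476.8 -339.2] 117.5 [109.7  98.   71.   45.2]
carton ((648.346923828125, 27.179880142211914), (100.59710693359375, 47.12517547607422), 89.96205139160156) 497 [650.17948567  26.18744966  68.19375538]
logger [ 703.88572692 -141.88415067   79.32611914]
top white [ 472.9 -339. ] -121.2 [ 94.9 148.  135.   73.6]
top teal [ 472.4 -338.4] 178.1 [102.4 145.  117.   60.3]
top blue [ 472.7 -337.9] 119.3 [112.2 150.  113.   46.1]
carton ((644.1605224609375, 28.354801177978516), (99.55825805664062, 43.083229064941406), 89.3069839477539) 602 [644.24486686  26.92900419  67.84952423]
logger [ 695.46936271 -140.10652911   79.12112017]
t 29.68 now [ 440.4 -394.5  186.9] phi -31.0 gap 80.0 q [-0.73  0.35  1.75 -0.    1.05 -0.19] tilt [-0.002  0.001]
```

View pics/f.png

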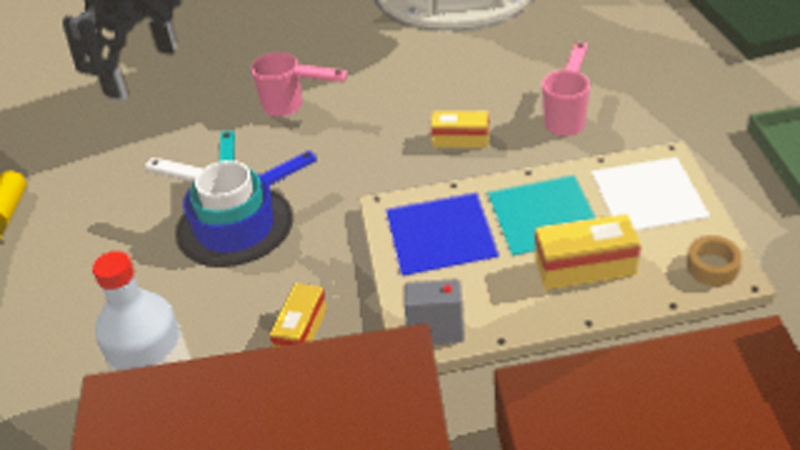

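The nest is complete at (225,210) in the crop, and its handles are fanned about 60° apart. Next is the carton at (588,250).

Call:
play_rows([
  [0,0,0,-10.3,85],
  [0,0,0,-10.3,85],
  [0,0,0,-10.4,85],
  [0,42.2,20.6,0,85],
  [0,42.2,20.6,0,85],
  [0,42.2,20.6,0,85],
  [0,42.2,20.6,0,85],
  [0,42.2,20.6,0,85],
  [0,42.2,20.6,0,85],
  [0,42.2,20.6,0,85],
  [0,42.2,20.6,0,85],
  [0,42.2,20.6,0,85],
  [0,42.2,20.6,0,85],
  [0,0,0,0,85],
  [0,0,0,0,85],
  [0,0,0,0,85],
])

```text
t: 31.68
tool_pos: [646.3, 25.8, 187.7]
tool_rot: [[-0.001, 0.001, 1.0], [-0.0, 1.0, -0.001], [-1.0, -0.0, -0.001]]
contact_force: [0.2, 0.2, -0.3]
finger_gap: 84.9
```

```bash
python3 p.py 646.3 27.8 187 0 646.3 27.8 29 0 646.3 27.8 187 0 521.7 355.6 187 90 521.7 355.6 16 90; python3 - <<'E'
from h import *
for n in('scene','top'):
    im,d,W=shot(n)
    X,Y,Z=W[...,0],W[...,1],W[...,2]; hsv=cv2.cvtColor(im,cv2.COLOR_BGR2HSV); h,s,v=cv2.split(hsv)
    m=(abs(X-520)<110)&(abs(Y-355)<90)&(Z>20)&(Z<30); r,k=box(W,m); print(n,r,k)
E
```

```text
t 31.68 now [646.3  25.8 187.7] phi -0.0 gap 84.9 q [ 0.04  0.43  1.62 -0.    1.09  0.04] tilt [-0.001 -0.   ]
-> [646.3  27.8 187. ] 0.0 twist -0.0 shift(before twist) [ 0.7  2.  -0. ] shift(after twist) [ 0.7  2.  -0. ]
-> [646.3  27.8  29. ] 0.0 twist 0.0 shift(before twist) [158.   0.   0.] shift(after twist) [158.   0.   0.]
-> [646.3  27.8 187. ] 0.0 twist 0.0 shift(before twist) [-158.    0.    0.] shift(after twist) [-158.    0.    0.]
-> [521.7 355.6 187. ] 90.0 twist -90.0 shift(before twist) [  -0.   327.8 -124.6] shift(after twist) [ -0.  124.6 327.8]
-> [521.7 355.6  16. ] 90.0 twist 0.0 shift(before twist) [171.   0.   0.] shift(after twist) [171.   0.   0.]
scene ((523.782470703125, 353.93231201171875), (164.7379913330078, 116.3180160522461), 1.2089548110961914) 313
top ((520.3489990234375, 356.78863525390625), (159.8506622314453, 116.2298583984375), 1.2172694206237793) 406
```

Call:
play_rows([
  [35,2,0,0,85],
  [40,0,0,0,85],
  [30,0,0,0,85],
  [25,0,0,0,80],
  [15,0,0,0,75],
  [9,0,0,0,70],
  [4.7,0,0,0,65],
  [0,0,0,0,60],
  [0,0,0,0,30],
  [0,0,0,0,30],
  [0,0,0,0,30],
  [0,0,0,0,30],
  [0,0,0,0,30],
  [-5,0,0,0,30],
  [-20,0,0,0,30],
  [-35,0,0,0,30],
  [-40,0,0,0,30],
  [-30,0,0,0,30],
  [0,0,0,0,30],
])

```text
t: 34.15
tool_pos: [648.8, 29.0, 163.2]
tool_rot: [[0.006, -0.0, 1.0], [0.0, 1.0, 0.0], [-1.0, 0.0, 0.006]]
contact_force: [-0.3, 0.3, -1.9]
finger_gap: 43.7
```

```bash
python3 p.py 522 355.4 159 90 522 355.4 16 90; python3 - <<'E'
from h import *
for n in('scene','top'):
    im,d,W=shot(n,n+'9.png')
    X,Y,Z=W[...,0],W[...,1],W[...,2]; hsv=cv2.cvtColor(im,cv2.COLOR_BGR2HSV); h,s,v=cv2.split(hsv)
    m=(abs(X-646)<70)&(abs(Y-28)<90)&(Z>192)&(Z<206)&(h>15)&(h<35)&(s>130); r,k=box(W,m); print(n,r,k,W[m].mean(0) if k else 0)
    for nm,m in(('mb',(abs(X-557)<80)&(abs(Y+114)<70)&(abs(Z-20)<8)&HUE['blue'](h,s,v)),('mt',(abs(X-557)<80)&(abs(Y-4)<70)&(abs(Z-20)<8)&HUE['teal'](h,s,v)),('mw',(abs(X-550)<60)&(abs(Y-130)<62)&(abs(Z-20)<8)&(s<35)&(v>150))):
        m=cv2.morphologyEx(m.astype(np.uint8),cv2.MORPH_OPEN,np.ones((3,3)))>0
        r,k=box(W,m); print(nm,np.round(r[0],1),np.round(r[1],1),round(r[2],1),k)
E
```

```text
t 34.15 now [648.8  29.  163.2] phi 0.0 gap 43.7 q [ 0.04  0.45  1.64 -0.    1.04  0.04] tilt [0.006 0.   ]
-> [522.  355.4 159. ] 90.0 twist -90.0 shift(before twist) [   4.2  326.4 -126.7] shift(after twist) [  4.2 126.8 326.4]
-> [522.  355.4  16. ] 90.0 twist 0.0 shift(before twist) [143.   0.   0.] shift(after twist) [143.   0.   0.]
scene ((651.2371826171875, 26.244171142578125), (99.13880920410156, 44.57868957519531), 89.21420288085938) 330 [654.9217752   12.79840283 200.41216771]
mb [ 561.6 -115.2] [107.8 102.6] 1.9 971
mt [558.7   3.4] [105.8 104.1] 2.2 837
mw [552.  128.7] [106.7 111.8] 90.0 762
top ((648.7472534179688, 27.183191299438477), (32.99424743652344, 99.35459899902344), 2.364828586578369) 226 [645.69304942  15.04916033 198.12601572]
mb [ 556.7 -129. ] [ 74.6 105.4] 89.1 1018
mt [0. 0.] [0. 0.] 0.0 0
mw [0. 0.] [0. 0.] 0.0 0
```

Call:
play_rows([
  [0,16,-6,0,30],
  [0,34,-13.5,0,30],
  [0,34,-13.5,0,30],
  [0,34,-13.5,0,30],
  [0,34,-13.5,0,30],
  [0,34,-13.5,0,30],
  [0,34,-13.5,0,30],
  [0,34,-13.5,0,30],
  [0,34,-13.5,0,30],
  [0,38.4,-13.7,0,30],
  [0,0,0,-10,30],
  [0,0,0,-10,30],
  [0,0,0,-10,30],
  [0,0,0,-10,30],
  [0,0,0,-10,30],
  [0,0,0,-10,30],
  [0,0,0,-10,30],
  [0,0,0,-10,30],
  [0,0,0,-10,30],
  [0,0,0,0,30],
])

```text
t: 36.75
tool_pos: [517.9, 355.5, 158.2]
tool_rot: [[-0.002, -1.0, 0.001], [-0.001, 0.001, 1.0], [-1.0, 0.002, -0.001]]
contact_force: [-0.3, 0.8, -0.3]
finger_gap: 43.5
```

Call:
play_rows([
  [40,0,0,0,30],
  [40,0,0,0,30],
  [20,0,0,0,30],
  [0,0,0,0,30],
  [0,0,0,0,30],
  [0,0,0,0,30],
])

```text
t: 37.5
tool_pos: [520.1, 355.9, 61.0]
tool_rot: [[0.002, -1.0, 0.0], [0.001, 0.0, 1.0], [-1.0, -0.002, 0.001]]
contact_force: [0.6, 0.7, -1.3]
finger_gap: 43.6
```

```bash
python3 p.py 521 355.4 17 90; python3 - <<'E'
from h import *
for n in('scene','top'):
    im,d,W=shot(n)
    X,Y,Z=W[...,0],W[...,1],W[...,2]; hsv=cv2.cvtColor(im,cv2.COLOR_BGR2HSV); h,s,v=cv2.split(hsv)
    m=(abs(X-521)<70)&(abs(Y-355)<70)&(Z>85)&(Z<112)&(h>15)&(h<35)&(s>130); r,k=box(W,m); print(n,r,k)
    if n=='scene': cv2.imwrite('pics/g.png',cv2.resize(im[100:260,300:480],(675,600)))
E
```

```text
t 37.5 now [520.1 355.9  61. ] phi 90.0 gap 43.6 q [ 0.6   0.56  1.74  0.    0.84 -0.97] tilt [0.002 0.001]
-> [521.  355.4  17. ] 90.0 twist -0.0 shift(before twist) [44.  -0.9 -0.5] shift(after twist) [44.  -0.9 -0.5]
scene ((532.0552978515625, 349.690185546875), (84.56090545654297, 59.395565032958984), 1.356256127357483) 225
top ((520.0384521484375, 356.0581359863281), (45.24617385864258, 98.7433090209961), 89.61474609375) 307
```

View pics/g.png

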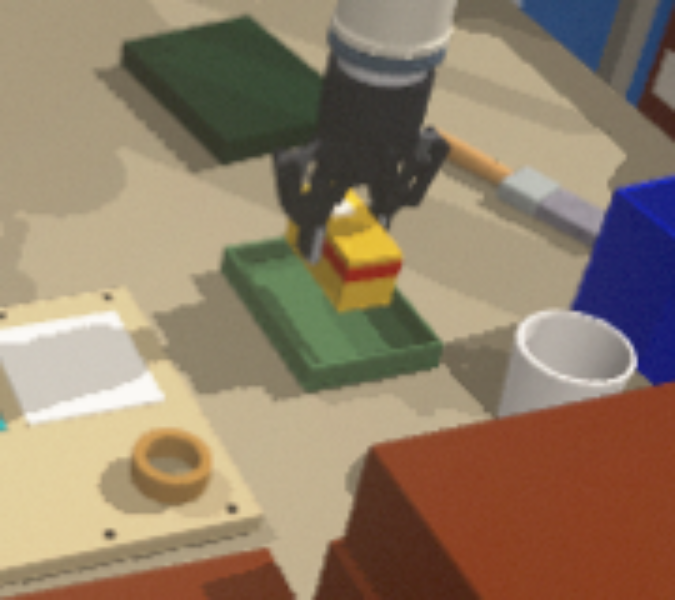

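The carton hangs level above the tray at (345,270) in the crop. Lowering and releasing.

Call:
play_rows([
  [15,0,0,0,30],
  [12,0,0,0,30],
  [8,0,0,0,30],
  [4,0,0,0,30],
  [2.5,0,0,0,30],
  [0,0,0,0,30],
  [0,0,0,0,30],
  [0,0,0,0,30],
])

```text
t: 38.6
tool_pos: [519.4, 355.4, 18.3]
tool_rot: [[0.0, -1.0, -0.0], [0.0, -0.0, 1.0], [-1.0, -0.0, 0.0]]
contact_force: [-0.1, -0.2, -1.2]
finger_gap: 43.6
```

Call:
play_rows([
  [0,0,0,0,46],
  [0,0,0,0,51],
  [0,0,0,0,53],
  [0,0,0,0,53],
  [0,0,0,0,53],
  [-6,0,0,0,53],
  [-20,0,0,0,53],
  [-40,0,0,0,53],
  [-40,0,0,0,60],
  [-40,0,0,0,60],
  [-37,0,0,0,60],
  [0,0,0,0,60],
  [0,0,0,0,60],
])

```text
t: 40.22
tool_pos: [519.0, 355.1, 201.5]
tool_rot: [[0.0, -1.0, -0.0], [0.0, -0.0, 1.0], [-1.0, -0.0, 0.0]]
contact_force: [-0.2, -0.7, -0.1]
finger_gap: 60.0
```

```bash
python3 - <<'E'
from h import *
for n in('scene','top'):
    im,d,W=shot(n)
    X,Y,Z=W[...,0],W[...,1],W[...,2]; hsv=cv2.cvtColor(im,cv2.COLOR_BGR2HSV); h,s,v=cv2.split(hsv)
    m=(abs(X-521)<70)&(abs(Y-355)<50)&(Z>48)&(Z<65)&(h>15)&(h<35)&(s>130); r,k=box(W,m); print(n,r,k,W[m].mean(0) if k else 0)
    for c,f in(('white',11),('teal',7),('blue',3)):
        r=cup(im,W,c,f,(475,-339)); print(n,c,np.round(r[0],1),round(np.degrees(r[1]),1),np.round(r[2:],1))
    cv2.imwrite('pics/'+n+'9.png',im)
E
python3 p.py 440.7 -394.8 200 -31 440.7 -394.8 52 -31
```

```text
scene ((523.3262939453125, 351.8061828613281), (102.62162780761719, 49.3526496887207), 1.269456386566162) 295 [532.43859553 351.19730472  54.78945534]
scene white [ 477.7 -341.3] -119.4 [ 94.8 141.   97.   72.9]
scene teal [ 477.8 -340.3] 178.1 [103.5  74.   59.   58.3]
scene blue [ 477.1 -338.5] 118.0 [109.5  82.   68.   44.9]
top ((519.4410400390625, 356.2848815917969), (44.83470153808594, 98.16433715820312), 89.06402587890625) 512 [521.21078061 353.47839172  54.48753085]
top white [ 472.9 -339.1] -121.3 [ 94.2 141.  134.   73.8]
top teal [ 472.9 -338.6] 178.2 [102.8 137.  113.   59.9]
top blue [ 472.7 -337.9] 119.4 [111.6 140.  112.   46.1]
t 40.33 now [518.6 354.8 200.2] phi 90.0 gap 59.6 q [ 0.6   0.39  1.65  0.    1.1  -0.97] tilt [-0.001 -0.001]
-> [ 440.7 -394.8  200. ] -31.0 twist 121.0 shift(before twist) [ 2.000e-01  7.800e+01 -7.496e+02] shift(after twist) [ 2.000e-01 -6.827e+02  3.193e+02]
-> [ 440.7 -394.8   52. ] -31.0 twist 0.0 shift(before twist) [148.   0.   0.] shift(after twist) [148.   0.   0.]
```

Step 2 is measured as done: carton about 1 mm from the tray centre, top at z ≈ 54.5, nest unchanged. Now white goes back.

Call:
play_rows([
  [0,0,0,10,60],
  [0,0,0,10,60],
  [0,0,0,10,60],
  [0,0,0,10,60],
  [0,0,0,10,60],
  [0,0,0,10,60],
  [0,0,0,10,60],
  [0,0,0,10,60],
  [0,0,0,10,60],
  [0,0,0,10,60],
  [0,0,0,10,40],
  [0,0,0,10.5,40],
  [0,0,0,0,40],
])

```text
t: 41.95
tool_pos: [518.7, 355.0, 199.8]
tool_rot: [[-0.002, 0.506, 0.862], [-0.001, 0.862, -0.506], [-1.0, -0.002, -0.001]]
contact_force: [-1.0, 0.5, 0.6]
finger_gap: 40.1
```

Call:
play_rows([
  [0,-19,8.7,0,40],
  [0,-38.1,17.5,0,40],
  [0,-38.1,17.5,0,40],
  [0,-38.1,17.5,0,40],
  [0,-38.1,17.5,0,40],
  [0,-38.1,17.5,0,40],
  [0,-38.1,17.5,0,40],
  [0,-38.1,17.5,0,40],
  [0,-38.1,17.5,0,40],
  [0,-38.1,17.5,0,40],
  [0,-38.1,17.5,0,40],
  [0,-38.1,17.5,0,40],
  [0,-38.1,17.5,0,40],
  [0,-38.1,17.5,0,40],
  [0,-38.1,17.5,0,40],
  [0,-38.1,17.5,0,40],
  [0,-38.1,17.5,0,40],
  [0,-38.1,17.4,0,40],
  [0,-19.1,8.7,0,40],
  [0,0,0,0,40],
])

```text
t: 44.45
tool_pos: [441.6, -396.2, 200.6]
tool_rot: [[-0.001, 0.508, 0.862], [0.001, 0.862, -0.508], [-1.0, 0.0, -0.001]]
contact_force: [-0.5, 0.6, -1.3]
finger_gap: 40.0
```

Call:
play_rows([
  [50,0,0,0,40],
  [40,0,0,0,36],
  [0,0,0,0,36],
  [0,0,0,0,36],
  [0,0,0,0,36],
])

```text
t: 45.08
tool_pos: [443.6, -395.9, 113.0]
tool_rot: [[0.002, 0.507, 0.862], [-0.002, 0.862, -0.507], [-1.0, -0.001, 0.003]]
contact_force: [-0.6, -0.3, 0.2]
finger_gap: 36.2
```

```bash
python3 p.py 441.5 -395.8 52 -30.5
```

```text
t 45.08 now [ 443.6 -395.9  113. ] phi -30.5 gap 36.2 q [-0.73  0.44  1.8   0.    0.9  -0.2 ] tilt [ 0.002 -0.002]
-> [ 441.5 -395.8   52. ] -30.5 twist 0.0 shift(before twist) [61.  -0.9 -1.9] shift(after twist) [61.  -0.9 -1.9]
```

Call:
play_rows([
  [20,0,0,0,34],
  [20,0,0,0,34],
  [12,0,0,0,34],
  [6,0,0,0,34],
  [0,0,0,0,34],
  [0,0,0,0,34],
  [0,0,0,0,34],
  [0,0,0,0,0],
  [0,0,0,0,0],
  [0,0,0,0,0],
  [0,0,0,0,0],
  [0,0,0,0,0],
  [-4,0,0,0,0],
  [-8,0,0,0,0],
  [-14,0,0,0,0],
  [-20,0,0,0,0],
  [-30,0,0,0,0],
  [-30,0,0,0,0],
  [-10,0,0,0,0],
  [0,0,0,0,0],
])

```text
t: 47.58
tool_pos: [442.7, -395.5, 169.6]
tool_rot: [[0.001, 0.507, 0.862], [-0.001, 0.862, -0.507], [-1.0, -0.0, 0.001]]
contact_force: [0.1, 0.1, -1.1]
finger_gap: 15.4
```

```bash
python3 - <<'E'
from h import *
for n in('scene','top'):
    im,d,W=shot(n)
    if n=='scene': cv2.imwrite('pics/i.png',cv2.resize(im[90:270,60:380],(800,450),interpolation=cv2.INTER_CUBIC))
    for c,f in(('white',126),('teal',7),('blue',3)):
        r=cup(im,W,c,f,(475,-339)); print(n,c,np.round(r[0],1),round(np.degrees(r[1]),1),np.round(r[2:],1))
E
python3 p.py 486.5 135.5 168 -95
```

```text
scene white [ 478.  -341.4] -118.7 [ 93.9 188.   68.  188.6]
scene teal [ 477.9 -340.1] 176.5 [ 70.1 162.   23.   58.5]
scene blue [ 477.1 -339.4] 117.6 [110.4 104.   74.   45.3]
top white [ 472.7 -338.9] -119.9 [ 68.4 193.   88.  188.4]
top teal [ 472.1 -338.1] 178.3 [102.  130.  120.   59.7]
top blue [ 472.2 -337. ] 119.4 [111.1 134.  113.   46.1]
t 47.67 now [ 442. -395.  168.] phi -30.5 gap 14.6 q [-0.73  0.37  1.76  0.    1.01 -0.2 ] tilt [-0.001  0.001]
-> [486.5 135.5 168. ] -95.0 twist 64.5 shift(before twist) [   0.   479.7 -230.8] shift(after twist) [   0.    -1.9 -532.3]
```

View pics/i.png

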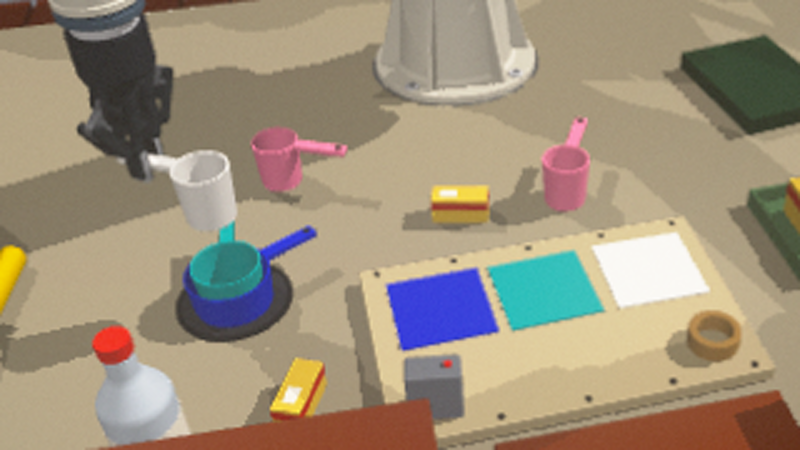

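White is out level and the other two stayed put. Carrying it to the white mat.

Call:
play_rows([
  [0,18,-9,0,0],
  [0,30,-14,0,0],
  [0,38,-18.3,0,0],
  [0,38,-18.3,0,0],
  [0,38,-18.3,0,0],
  [0,38,-18.3,0,0],
  [0,38,-18.3,0,0],
  [0,38,-18.3,0,0],
  [0,38,-18.3,0,0],
  [0,38,-18.3,0,0],
  [0,38,-18.3,0,0],
  [0,38,-18.3,0,0],
  [0,38,-18.3,0,0],
  [0,14,-6.8,0,0],
  [0,0,0,9,0],
  [0,0,0,9,0],
  [0,0,0,9,0],
  [0,0,0,9,0],
  [0,0,0,9,0],
  [0,0,0,9,0],
])

```text
t: 50.18
tool_pos: [485.9, 135.0, 168.3]
tool_rot: [[-0.002, 0.996, 0.091], [-0.001, 0.091, -0.996], [-1.0, -0.002, 0.0]]
contact_force: [-0.2, -0.2, 0.1]
finger_gap: 14.6
```

Call:
play_rows([
  [0,0,0,10.5,0],
  [25,0,0,0,0],
  [30,0,0,0,0],
  [20,0,0,0,0],
  [5,0,0,0,0],
  [0,0,0,0,0],
  [0,0,0,0,0],
  [0,0,0,0,0],
])

```text
t: 51.18
tool_pos: [487.4, 135.6, 89.7]
tool_rot: [[0.001, 0.996, -0.087], [0.0, -0.087, -0.996], [-1.0, 0.001, -0.0]]
contact_force: [0.4, -1.2, -0.4]
finger_gap: 14.9
```

```bash
python3 - <<'E'
from h import *
for n in('scene','top'):
    im,d,W=shot(n)
    r=cup(im,W,'white',46,(551,130)); print(n,np.round(r[0],1),round(np.degrees(r[1]),1),np.round(r[2:],1))
E
python3 p.py 486.7 135.3 61.5 -95
```

```text
scene [554.2 129.9] 175.7 [ 96.9 155.   71.  108.7]
top [550.1 131.2] nan [ 30.1  21.    0.  110.3]
t 51.27 now [487.3 135.6  89.5] phi -95.0 gap 15.1 q [ 0.27  0.36  2.   -0.    0.78  1.93] tilt [0.001 0.   ]
-> [486.7 135.3  61.5] -95.0 twist 0.0 shift(before twist) [28.  -0.5  0.3] shift(after twist) [28.  -0.5  0.3]
```

Call:
play_rows([
  [12,0,0,0,0],
  [8,0,0,0,0],
  [5,0,0,0,0],
  [3,0,0,0,0],
  [0,0,0,0,0],
  [0,0,0,0,0],
  [0,0,0,0,22],
  [0,0,0,0,30],
  [0,0,0,0,36],
  [0,0,0,0,36],
  [-6,0,0,0,36],
  [-20,0,0,0,36],
  [-40,0,0,0,36],
  [-40,0,0,0,40],
  [-32,0,0,0,40],
  [0,0,0,-4,40],
  [0,0,0,0,40],
])

```text
t: 53.4
tool_pos: [487.0, 135.5, 199.6]
tool_rot: [[0.001, 1.0, -0.018], [0.0, -0.018, -1.0], [-1.0, 0.001, -0.0]]
contact_force: [-0.7, 0.3, 0.5]
finger_gap: 39.9
```

```bash
python3 - <<'E'
from h import *
for n in('scene','top'):
    im,d,W=shot(n)
    r=cup(im,W,'white',20,(551,130)); print(n,np.round(r[0],1),round(np.degrees(r[1]),1),np.round(r[2:],1))
    for c,f in(('teal',7),('blue',3)):
        r=cup(im,W,c,f,(475,-339)); print(n,c,np.round(r[0],1),round(np.degrees(r[1]),1),np.round(r[2:],1))
E
python3 p.py 400.1 -337 200 -91 400.1 -337 37.8 -91
```

```text
scene [552.8 129.1] 175.7 [ 93.7 140.   71.   82.2]
scene teal [ 478.2 -340. ] 178.1 [101.7 154.   66.   58.7]
scene blue [ 477.2 -339.4] 117.4 [109.  91.  74.  45.]
top [549.3 131.2] nan [30.3 42.   0.  82.8]
top teal [ 472.7 -337.8] 178.4 [102.5 174.  120.   59.6]
top blue [ 472.5 -337.9] 119.3 [112.2 162.  115.   46.1]
t 53.5 now [486.6 135.4 198.8] phi -91.1 gap 39.8 q [0.27 0.2  1.92 0.   1.02 1.86] tilt [-0.001 -0.   ]
-> [ 400.1 -337.   200. ] -91.0 twist -0.1 shift(before twist) [ -1.2 -77.6 473.9] shift(after twist) [ -1.2 -78.3 473.8]
-> [ 400.1 -337.    37.8] -91.0 twist 0.0 shift(before twist) [162.2   0.   -0. ] shift(after twist) [162.2   0.   -0. ]
```

Call:
play_rows([
  [0,-3,20,0,40],
  [0,-6.6,40,0,40],
  [0,-6.6,40,0,40],
  [0,-6.6,40,0,40],
  [0,-6.6,40,0,40],
  [0,-6.6,40,0,40],
  [0,-6.6,40,0,40],
  [0,-6.6,40,0,40],
  [0,-6.6,40,0,40],
  [0,-6.6,40,0,40],
  [0,-6.6,40,0,40],
  [0,-6.6,40,0,40],
  [0,-2,14,0,40],
  [0,0,0,0,40],
  [40,0,0,0,36],
  [40,0,0,0,36],
  [30,0,0,0,36],
  [0,0,0,0,36],
  [0,0,0,0,36],
])

```text
t: 55.88
tool_pos: [401.8, -336.8, 90.0]
tool_rot: [[0.001, 1.0, -0.017], [-0.0, -0.017, -1.0], [-1.0, 0.001, 0.0]]
contact_force: [0.1, -0.3, -0.1]
finger_gap: 36.2
```

```bash
python3 p.py 400.5 -337 38 -91
```

```text
t 55.88 now [ 401.8 -336.8   90. ] phi -91.0 gap 36.2 q [-0.7   0.38  1.96  0.    0.79  0.89] tilt [ 0.001 -0.   ]
-> [ 400.5 -337.    38. ] -91.0 twist 0.0 shift(before twist) [52.  -1.3  0.2] shift(after twist) [52.  -1.3  0.2]
```

Call:
play_rows([
  [20,-0.6,0,0,34],
  [16,0,0,0,34],
  [10,0,0,0,34],
  [5.5,0,0,0,34],
  [0,0,0,0,34],
  [0,0,0,0,34],
  [0,0,0,0,0],
  [0,0,0,0,0],
  [0,0,0,0,0],
  [0,0,0,0,0],
  [0,0,0,0,0],
  [-4,0,0,0,0],
  [-8,0,0,0,0],
  [-14,0,0,0,0],
  [-20,0,0,0,0],
  [-30,0,0,0,0],
  [-30,0,0,0,0],
  [-14,0,0,0,0],
  [0,0,0,0,0],
  [0,0,0,0,0],
])

```text
t: 58.38
tool_pos: [400.0, -336.6, 156.6]
tool_rot: [[-0.001, 1.0, -0.017], [0.001, -0.017, -1.0], [-1.0, -0.001, -0.001]]
contact_force: [0.2, 0.7, -1.0]
finger_gap: 15.0
```

```bash
python3 - <<'E'
from h import *
for n in('scene','top'):
    im,d,W=shot(n)
    for c,f in(('teal',127),('blue',3)):
        r=cup(im,W,c,f,(475,-339)); print(n,c,np.round(r[0],1),round(np.degrees(r[1]),1),np.round(r[2:],1))
E
python3 p.py 482 5.3 158 -91
```

```text
scene teal [ 477.  -339.1] 179.2 [ 98.3 160.   51.  177.7]
scene blue [ 477.6 -339.9] 117.7 [110.5 178.   75.   44.6]
top teal [ 471.7 -336.7] 178.5 [101.  212.   52.  177.9]
top blue [ 472.6 -336.6] 119.8 [111.3 139.  114.   46.1]
t 58.48 now [ 400.  -336.6  156.4] phi -91.0 gap 14.8 q [-0.7   0.29  1.92  0.    0.94  0.89] tilt [-0.002  0.001]
-> [482.    5.3 158. ] -91.0 twist 0.0 shift(before twist) [  -1.6   76.1 -343.2] shift(after twist) [  -1.6   76.1 -343.2]
```

Call:
play_rows([
  [0,3.5,-16,0,0],
  [0,7,-31.5,0,0],
  [0,7,-31.5,0,0],
  [0,7,-31.5,0,0],
  [0,7,-31.5,0,0],
  [0,7,-31.5,0,0],
  [0,7,-31.5,0,0],
  [0,7,-31.5,0,0],
  [0,7,-31.5,0,0],
  [0,7,-31.5,0,0],
  [0,7,-31.5,0,0],
  [0,2.6,-12.2,0,0],
  [0,0,0,0,0],
  [25,0,0,0,0],
  [30,0,0,0,0],
  [20,0,0,0,0],
  [8,0,0,0,0],
  [0,0,0,0,0],
  [0,0,0,0,0],
  [0,0,0,0,0],
])

```text
t: 60.98
tool_pos: [483.1, 4.7, 75.2]
tool_rot: [[0.001, 1.0, -0.017], [-0.0, -0.017, -1.0], [-1.0, 0.001, -0.0]]
contact_force: [-0.5, 1.1, -1.3]
finger_gap: 14.6
```

```bash
python3 - <<'E'
from h import *
for n in('scene','top'):
    im,d,W=shot(n)
    r=cup(im,W,'teal',44,(556,4)); print(n,np.round(r[0],1),round(np.degrees(r[1]),1),np.round(r[2:],1))
E
python3 p.py 482 5.3 51 -91
```

```text
scene [560.1   2.7] 178.9 [ 97.8 164.   49.   95.8]
top [555.7   4.3] nan [39.2 37.   0.  96.9]
t 61.08 now [483.    4.8  75. ] phi -91.0 gap 15.0 q [ 0.01  0.36  2.06 -0.    0.72  1.59] tilt [ 0.001 -0.   ]
-> [482.    5.3  51. ] -91.0 twist 0.0 shift(before twist) [24.  -1.  -0.5] shift(after twist) [24.  -1.  -0.5]
```

Call:
play_rows([
  [11,-0.6,-0.3,0,0],
  [7,0,0,0,0],
  [4,0,0,0,0],
  [2,0,0,0,0],
  [0,0,0,0,0],
  [0,0,0,0,0],
  [0,0,0,0,22],
  [0,0,0,0,30],
  [0,0,0,0,36],
  [0,0,0,0,36],
  [-6,0,0,0,36],
  [-20,0,0,0,36],
  [-40,0,0,0,36],
  [-40,0,0,0,40],
  [-40,0,0,0,40],
  [0,0,0,10,40],
  [0,0,0,10,40],
  [0,0,0,10,40],
  [0,0,0,0,40],
])

```text
t: 63.45
tool_pos: [481.9, 5.1, 196.8]
tool_rot: [[0.0, 0.858, -0.514], [0.0, -0.514, -0.858], [-1.0, 0.0, -0.0]]
contact_force: [-1.3, -0.2, -0.2]
finger_gap: 40.0
```

```bash
python3 - <<'E'
from h import *
for n in('scene','top'):
    im,d,W=shot(n)
    r=cup(im,W,'teal',20,(556,4)); print(n,np.round(r[0],1),round(np.degrees(r[1]),1),np.round(r[2:],1))
    r=cup(im,W,'blue',3,(475,-339)); print(n,np.round(r[0],1),round(np.degrees(r[1]),1),np.round(r[2:],1))
E
python3 p.py 434.5 -266 200 -121 434.5 -266 24 -151
```

```text
scene [558.7   3. ] 179.8 [100.9 155.   60.   72. ]
scene [ 477.6 -339.8] 117.7 [110.2 157.   75.   44.4]
t 63.55 now [482.    5.1 196.7] phi -120.8 gap 39.9 q [ 0.01  0.17  1.97 -0.    1.    2.11] tilt [ 0. -0.]
-> [ 434.5 -266.   200. ] -121.0 twist 0.2 shift(before twist) [ -3.3  97.8 257.2] shift(after twist) [ -3.3  98.9 256.8]
-> [ 434.5 -266.    24. ] -151.0 twist 30.0 shift(before twist) [176.   0.  -0.] shift(after twist) [176.   0.  -0.]h.py:19: RuntimeWarning: Mean of empty slice.
  return least_squares(f,P.mean(0)[:2],loss='soft_l1',f_scale=2).x
  ret = um.true_divide(
Traceback (most recent call last):
  File "h.py", line 28, in cup
    c=circ(Q,R-1.5)
  File "h.py", line 19, in circ
    return least_squares(f,P.mean(0)[:2],loss='soft_l1',f_scale=2).x
           ~~~~~~~~~~~~~^^^^^^^^^^^^^^^^^^^^^^^^^^^^^^^^^^^^^^^^^^
ValueError: Initial guess is outside of provided bounds
```

Call:
play_rows([
  [0,6,16,0,40],
  [0,12.2,32.3,0,40],
  [0,12.2,32.3,0,40],
  [0,12.2,32.3,0,40],
  [0,12.2,32.3,0,40],
  [0,12.2,32.3,0,40],
  [0,12.2,32.3,0,40],
  [0,12.2,32.3,0,40],
  [0,5.7,15.9,0,40],
  [0,0,0,10,40],
  [0,0,0,10,40],
  [0,0,0,9.2,40],
  [40,0,0,0,40],
  [40,0,0,0,40],
  [40,0,0,0,40],
  [0,0,0,0,40],
  [0,0,0,0,40],
  [0,0,0,0,40],
])

```text
t: 65.8
tool_pos: [433.4, -266.8, 78.2]
tool_rot: [[0.002, 0.497, -0.868], [-0.001, -0.868, -0.497], [-1.0, 0.002, -0.001]]
contact_force: [0.2, -0.3, -0.6]
finger_gap: 40.6
```

```bash
python3 p.py 433.3 -266.3 24 -150
```

```text
t 65.8 now [ 433.4 -266.8   78.2] phi -150.2 gap 40.6 q [-0.55  0.38  2.    0.    0.75  2.07] tilt [ 0.002 -0.001]
-> [ 433.3 -266.3   24. ] -150.0 twist -0.2 shift(before twist) [54.2 -0.5 -0.1] shift(after twist) [54.2 -0.5 -0.1]
```

Call:
play_rows([
  [20,0,0,0,36],
  [16,0,0,0,34],
  [10,0,0,0,34],
  [6.7,0,0,0,34],
  [0,0,0,0,34],
  [0,0,0,0,34],
  [0,0,0,0,0],
  [0,0,0,0,0],
  [0,0,0,0,0],
  [0,0,0,0,0],
  [0,0,0,0,0],
  [-4,0,0,0,0],
  [-8,0,0,0,0],
  [-14,0,0,0,0],
  [-20,0,0,0,0],
  [-30,0,0,0,0],
  [-34,0,0,0,0],
  [-14,0,0,0,0],
  [0,0,0,0,0],
  [0,0,0,0,0],
])

```text
t: 68.3
tool_pos: [431.7, -265.7, 146.8]
tool_rot: [[-0.001, 0.497, -0.868], [0.001, -0.868, -0.497], [-1.0, -0.001, 0.001]]
contact_force: [-0.3, 0.1, 0.2]
finger_gap: 14.8
```

```bash
python3 - <<'E'
from h import *
for n in('scene','top'):
    im,d,W=shot(n)
    for c,f,p in(('blue',127,(475,-339)),('teal',20,(556,4)),('white',20,(551,130))):
        try: r=cup(im,W,c,f,p); print(n,c,np.round(r[0],1),round(np.degrees(r[1]),1),np.round(r[2:],1))
        except Exception: print(n,c,'-')
    if n=='scene': cv2.imwrite('pics/j.png',cv2.resize(im[90:270,60:380],(800,450),interpolation=cv2.INTER_CUBIC))
E
python3 p.py
```

```text
scene blue [ 476.6 -339.8] 116.9 [112.  144.   40.  167.3]
scene teal [558.1   2.9] 179.6 [102.  152.   59.   71.7]
scene white [552.6 129.2] 175.9 [ 94.4 134.   70.   82.2]
top blue [ 472.  -338.5] 119.0 [113.1  34.   50.  167.6]
top teal [552.8   4.4] 179.5 [100.7 159.  112.   73.1]
top white [546.9 130.7] 175.2 [ 93.2 145.  129.   83. ]
t 68.4 now [ 431.7 -265.7  146.6] phi -150.2 gap 15.1 q [-0.55  0.28  1.96 -0.    0.91  2.07] tilt [-0.002  0.001]
```

View pics/j.png

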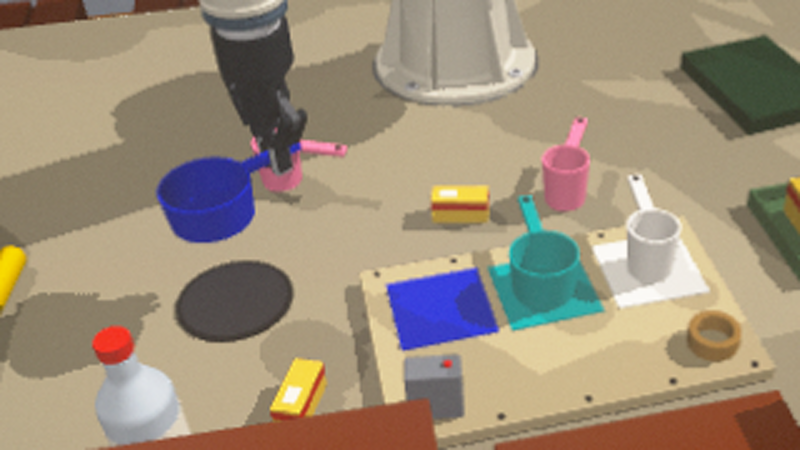

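Call:
play_rows([
  [0,0,0,-7,0],
  [0,0,0,-8,0],
  [0,0,0,-8,0],
  [0,0,0,-8,0],
  [0,0,0,-8,0],
  [0,0,0,-8,0],
  [0,0,0,-8,0],
  [0,2.5,-14,0,0],
  [0,5,-28,0,0],
  [0,5,-28,0,0],
  [0,5,-28,0,0],
  [0,5,-28,0,0],
  [0,4,-22,0,0],
  [0,2.5,-13.5,0,0],
  [20,0,0,0,0],
  [30,0,0,0,0],
  [25,0,0,0,0],
  [5,0,0,0,0],
  [0,0,0,0,0],
  [0,0,0,0,0],
])

```text
t: 70.9
tool_pos: [476.5, -108.0, 68.7]
tool_rot: [[0.001, 0.996, -0.091], [-0.0, -0.091, -0.996], [-1.0, 0.001, 0.0]]
contact_force: [0.6, 0.5, -0.1]
finger_gap: 15.1
```

Call:
play_rows([
  [0,0,0,0,0],
  [0,0,0,0,0],
])

```text
t: 71.15
tool_pos: [476.2, -108.0, 68.3]
tool_rot: [[0.001, 0.996, -0.091], [-0.0, -0.091, -0.996], [-1.0, 0.001, 0.0]]
contact_force: [-0.4, 0.5, -0.9]
finger_gap: 14.6
```

```bash
python3 - <<'E'
from h import *
for n in('scene','top'):
    im,d,W=shot(n)
    try: r=cup(im,W,'blue',47,(559,-114)); print(n,np.round(r[0],1),round(np.degrees(r[1]),1),np.round(r[2:],1))
    except Exception: print('-')
E
python3 p.py 474.7 -107.3 41.5 -95
```

```text
scene [ 563.4 -115.6] 175.4 [111.  179.   56.   88.5]
top [ 558.6 -114.5] nan [48.6 78.   0.  89.4]
t 71.25 now [ 476.  -107.9   68.1] phi -95.2 gap 14.7 q [-0.23  0.38  2.05  0.    0.71  1.44] tilt [ 0. -0.]
-> [ 474.7 -107.3   41.5] -95.0 twist -0.2 shift(before twist) [26.6 -1.4 -0.5] shift(after twist) [26.6 -1.4 -0.5]
```

Call:
play_rows([
  [12,-1.4,-0.3,0,0],
  [7,0,0,0,0],
  [4,0,0,0,0],
  [3,0,0,0,0],
  [0,0,0,0,0],
  [0,0,0,0,0],
  [0,0,0,0,22],
  [0,0,0,0,30],
  [0,0,0,0,40],
  [0,0,0,0,40],
  [-6,0,0,0,40],
  [-20,0,0,0,40],
  [-40,0,0,0,40],
  [-40,0,0,0,40],
  [-40,0,0,0,40],
  [0,0,45,0,40],
  [0,0,50,0,40],
  [0,0,50,0,40],
  [0,0,50,0,40],
  [0,0,0,0,40],
])

```text
t: 73.75
tool_pos: [456.5, -304.7, 188.2]
tool_rot: [[0.001, 0.996, -0.094], [-0.001, -0.094, -0.996], [-1.0, 0.001, 0.001]]
contact_force: [-0.1, 0.5, -0.8]
finger_gap: 40.1
```

```bash
python3 - <<'E'
from h import *
for n in('scene','top'):
    im,d,W=shot(n)
    for c,f,p in(('blue',20,(559,-114)),('teal',20,(556,4)),('white',20,(551,130))):
        try: r=cup(im,W,c,f,p); print(n,c,np.round(r[0],1),round(np.degrees(r[1]),1),np.round(r[2:],1))
        except Exception: print(n,c,'-')
    X,Y,Z=W[...,0],W[...,1],W[...,2]; h,s,v=cv2.split(cv2.cvtColor(im,cv2.COLOR_BGR2HSV))
    m=(abs(X-521)<70)&(abs(Y-355)<50)&(Z>48)&(Z<65)&(h>15)&(h<35)&(s>130); r,k=box(W,m); print(n,'carton',r)
    m=(abs(X-700)<50)&(abs(Y+140)<50)&(Z>72); print('logger',W[m].mean(0))
    if n=='scene': cv2.imwrite('pics/k.png',cv2.resize(im[90:290,120:480],(800,444),interpolation=cv2.INTER_CUBIC))
E
python3 p.py
```

```text
scene blue [ 561.6 -114.9] 175.7 [108.2 169.   51.   61.9]
scene teal [558.6   2.9] 179.5 [102.2 156.   60.   71.9]
scene white [552.7 129.2] 176.0 [ 94.2 136.   70.   82.2]
scene carton ((524.08056640625, 353.2187805175781), (46.460575103759766, 103.79425048828125), 89.85816192626953)
logger [ 703.91675603 -141.98673453   79.30360217]
top blue [ 556.2 -113.7] 175.3 [110.9 182.  105.   62.9]
top teal [552.9   4.5] 179.6 [100.8 155.  111.   72.8]
top white [546.9 130.6] 175.3 [ 93.3 147.  130.   82.7]
top carton ((519.141357421875, 355.671875), (45.17642593383789, 97.7230224609375), 88.90653991699219)
logger [ 695.56974444 -140.29006173   79.29494884]
t 73.85 now [ 456.4 -301.8  187.8] phi -95.3 gap 39.9 q [-0.59  0.28  1.84  0.    1.02  1.08] tilt [-0.     0.001]
```

View pics/k.png

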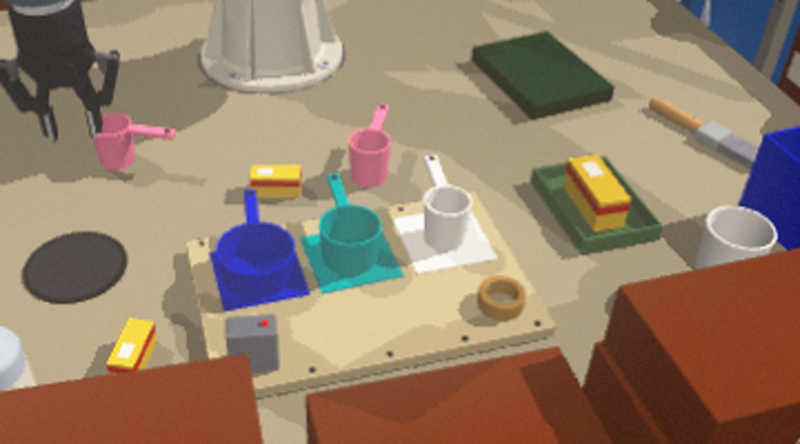

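Everything is in place, and the fingers are clear and high. Handing in.

Call:
play_rows([
  [0,0,0,0,40],
  [0,0,0,0,40],
  [0,0,0,0,40],
  [0,0,0,0,40],
])

```text
t: 74.35
tool_pos: [457.0, -301.3, 187.8]
tool_rot: [[0.0, 0.996, -0.09], [-0.0, -0.09, -0.996], [-1.0, 0.0, 0.0]]
contact_force: [0.1, -0.9, 0.1]
finger_gap: 40.0
```

```bash
python3 -c "
from station import manip
print(manip.get_state()['t'],manip.finish_job())"
```

```text
the job is handed in; nothing more can be done
74.35 None
```

I did the whole job in order and handed it in at about 74 s. `finish_job` reports no verdict, so what follows rests on my own camera checks.

- **Nest:** the cups stood on the round mat with blue outermost and white innermost. Their axes were within about 2 mm of each other, and the handles pointed to about 119°, 178° and 240°.
- **Carton:** it sits about 1–2 mm from the tray centre and about 2° off the tray's length. It was placed while the nest stood unchanged.
- **Cups back on their mats:** blue and teal are within about 1 mm of centre, white about 1–3 mm depending on the camera. All three are upright and released.
- **Logger:** its measured position did not change, to within about 0.2 mm.

**Disagreement:** the two cameras differ by about 5 mm in x throughout, and up to 8 mm on the logger. I used their mean to aim and judged each placing within one camera. For the white cup, the top camera put it about 3 mm towards the robot and the scene camera about 1 mm, both well inside the 15 mm limit. One check of teal and blue from the top camera failed because the arm was in view; I repeated it later and it was fine.

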